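# Dust off the freshly carved medallions

## Robot

A 6-joint arm with a two-finger parallel gripper is mounted at the origin on the work surface. World frame = base frame: x ahead of the robot, y to its left, z up, the work surface at z = 0. Lengths are in m, angles in rad, forces in N, time in s.
With the tool pointing down it reaches from about 0.375 to 0.9 m from the base axis. Payload 3.1 kg.
Tool frame: the origin (TCP) lies at the very end of the fingers, on their centre line; the grasp point (between the pads) lies 19 mm behind it (robot.hold_point_z is the z of the grasp point in the tool frame, in m); z points along the fingers, y is the direction in which the jaws open and shut (so a half turn about z gives the same grasp; the last joint's range is limited). The gripper opens to 87 mm and grips with 3 to 60 N. Pads are 19 mm wide; open, the fingers measure 117 mm over their backs; the gripper's body (75 mm by 190 mm) begins 51 mm behind the grasp point.
Start: joints at [1.127, 0.527, 1.433, -0, 1.181, -0.178], TCP at [0.164, 0.603, 0.2] pointing down, gripper open.
Joint ranges: [-3.08, 3.08], [-0.75, 2.2], [0.22, 2.44], [-1.43, 4.57], [0, 2.65], [-2.85, 2.85]. Speed limits (rad/s): [2.79, 2.79, 3.14, 3.14, 3.14, 3.14].

## Interface

Orientations are given as a unit quaternion [x, y, z, w].
In Python, from rig import robot, viewer, spotter gives the robot as it stands.
- The arm moves only by the shell command python3 -m crank 'ROWS' [FORCE]. ROWS is text: rows parted by semicolons, each of 7 numbers parted by spaces: the turn, a rotation vector about the tool's x, y, z in units of 5 degrees (1.0 is 5 degrees), then the shift along the tool's x, y, z in units of 40 mm (1.0 is 40 mm), then the gripper's target within -1 to 1 (shut at 1, half-way at 0, fully open at -1). A call has 1 to 5 rows; each row shifts and turns the pose as measured when the row begins, along the tool's axes as they then stand; what a row does not reach is not made up. A row lasts 1/8 s, in which the tool goes at most 62.5 mm and 10.7 degrees, less where a joint would pass 70% of its speed; a pose out of reach is approached as far as the arm can. A call is refused whole if a number of a shift passes 1 or a number of a turn 1, either way. A call with a gripper value outside its range is refused whole. The fingers move at their own pace and stop on an object; FORCE is the grip in N (left out, the last holds). Time passes only in rows, so rows that do not move let the fingers close. It gives the time, the measured TCP pose, the force and the opening at its end, in the units of the state.
- robot.get_obs(): the state, without advancing time (a new reading comes with each control period).
- viewer.camera(name): name is "scene" or "side" or "wrist"; returns a dict with "img" (480x640x3 uint8, red, green, blue), "camera_matrix" (3x3 intrinsics, pixels), "distortion" ([k1, k2, p1, p2, k3] as OpenCV has them; the pictures are not rectified), "xyz" and "attitude" of the camera in the world. Camera axes: x right, y down, z forward; pixel columns grow to the right and rows downward; lengths in m; the calibration is good to about 2 mm. A picture is of the moment at which its call begins. There is no depth.
- robot.hand_in(): hands the job in, once; it reports no verdict.
Trained networks look in a picture, given as the dict that the camera call returned (one of the last four; its "shot" number tells which), for a name from the list of things; names that differ only in an ending like _2 or _b are one class to them, and where a whole thing is asked for, a point or a joint stands for the part that bears it (a point fixed in the world has none). Each returns a list of dicts, best first, with "score" (0 to 1); they miss things now and then, are a little off and sometimes report something else, mostly with a low value. They report only what shows in the picture. A call takes as long as a camera call. They do not tell look-alikes from the thing itself.
- spotter.boxes_of(name, picture): "at" ([x, y, z] in m, in the coordinates of the camera as it stood for that picture, good to about 4 mm: the middle of the surface that is visible of it).
The state is a dict: "time": time; "q": joint angles; "joint_velocities": joint speeds; "joint_torque": joint torques, N m; "position": TCP position; "tool_rot": TCP orientation; "ft_force": force on the tool from outside, world axes, zero at the start; "moment": the same for the moment, N m; "grip_width": finger opening in m.
Only numpy, scipy, OpenCV 4.12 (cv2) and the standard library are available. Lean on these libraries where they do the work, as an engineer would, in place of code of your own. Each camera call takes 0.05 s, during which the arm holds its last target.

## Task

Slide the vise jaw fully open, then lift out the finished medallion and lay it, with all the medallions waiting on the display board, flat and side by side on the perforated bed of the dust box. With all of them there, pull the fan knob out to its detent, let the fan run for about ten seconds and push the knob fully back in; then return every medallion to the display board, flat and side by side, leaving the other things on the table alone.

Things in the scene. Friction and masses are not known exactly. Their poses are not given: they have to be found in the camera images.
- medal_v_c (a point): a round carved wooden medallion, 54 mm across and 14 mm thick, about 30 g, brown rim and pale carved face; the point is at its centre, 7 mm above its underside when it lies flat, z along its axis. This one starts clamped flat in the vise, resting on the vise's slideway 35 mm above the table.
- medal_1_c (a point): a round carved wooden medallion, 54 mm across and 14 mm thick, about 30 g, brown rim and pale carved face; the point is at its centre, 7 mm above its underside when it lies flat, z along its axis. Starts lying on the display board; may be absent.
- medal_2_c (a point): a round carved wooden medallion, 54 mm across and 14 mm thick, about 30 g, brown rim and pale carved face; the point is at its centre, 7 mm above its underside when it lies flat, z along its axis. Starts lying on the display board; may be absent.
- medal_3_c (a point): a round carved wooden medallion, 54 mm across and 14 mm thick, about 30 g, brown rim and pale carved face; the point is at its centre, 7 mm above its underside when it lies flat, z along its axis. Starts lying on the display board; may be absent.
- bed (a point): centre of the top of the dust box's perforated bed (fixed, flat, no rim, 65 mm above the table): 180 mm along this frame's x, 250 mm along its y. The grey box is solid from the table up. In front of the bed (-x side, towards the robot) a control panel 90 mm deep slopes down towards the robot at 25 degrees and carries the fan knob.
- fan_knob_grip (a point): middle of the fan knob's head, a black cylinder 28 mm across, 18 mm long, on a 12 mm stem square to the sloping panel; it moves with the knob. z points out of the panel (25 degrees off vertical, towards the robot), the way it is pulled; y lies across the panel. Pushed in, the point is 21 mm off the panel's face (a 32 mm bezel there is 3 mm high) and at about (-144, -60, -2) mm in the bed's frame.
- fan_knob (a joint): travel of the fan knob in m: 0 pushed in (off), 0.014 out at the detent (fan on). An over-centre spring of about 5 N snaps it to whichever end is nearer and keeps it there. Starts pushed in.
- vise_nest (a point): fixed point: centre of the medallion as clamped, 42 mm above the table. x runs along the slide to the fixed jaw (face at +27 mm; the moving jaw's face is at -27 mm when closed). Jaws 50 mm wide in y, tops 55 mm above the table; the slideway under the medallion is 44 mm wide in y, its top 35 mm above the table, so the medallion overhangs it 5 mm each side. Base plate 64 mm wide, 12 mm high.
- jaw_grip (a point): middle of the grip on the moving jaw: an upright black cylinder 20 mm across and 26 mm tall (62 to 88 mm above the table) with 7 mm of free neck below it. Closed, it lies 42 mm in -x of the vise_nest point; it moves with the jaw. Axes as vise_nest. In that frame the whole vise reaches from -190 mm (jaw open) to +65 mm in x.
- vise_jaw (a joint): opening of the vise jaw in m: 0 clamped on the medallion, 0.03 fully open; it opens along -x of vise_nest. An over-centre spring of about 8 N holds it at either end and drives it to the nearer one.
- board_top (a point): centre of the top face of the display board (fixed, flat, no rim, 12 mm above the table): dark wood with grey felt, 200 mm along this frame's x, 220 mm along its y.
- varnish_jar: bystander: amber jar 60 mm across, 66 mm tall, origin at its underside; leave alone
- gouge: bystander: wood-handled carving gouge 200 mm long lying on the table; leave alone
There are look-alikes about, which are no part of the job. Leave any turquoise look-alike of the part that bears medal_v_c alone.

How it is judged:
On the way, in this order (a step that is already met when the one before it is completed fails the run):
1. the vise jaw is opened more than 20 mm while its medallion still lies in the vise (value of joint vise_jaw above 0.02 m and distance between medal_v_c and vise_nest below 0.015 m), for 0.1 s.
2. all medallions lie flat side by side on the bed, the knob still in (x of medal_v_c in the frame of bed between -0.072 and 0.072 m and y of medal_v_c in the frame of bed between -0.107 and 0.107 m and z of medal_v_c in the frame of bed between 0.002 and 0.012 m and x of medal_1_c in the frame of bed between -0.072 and 0.072 m and y of medal_1_c in the frame of bed between -0.107 and 0.107 m and z of medal_1_c in the frame of bed between 0.002 and 0.012 m and x of medal_2_c in the frame of bed between -0.072 and 0.072 m and y of medal_2_c in the frame of bed between -0.107 and 0.107 m and z of medal_2_c in the frame of bed between 0.002 and 0.012 m and x of medal_3_c in the frame of bed between -0.072 and 0.072 m and y of medal_3_c in the frame of bed between -0.107 and 0.107 m and z of medal_3_c in the frame of bed between 0.002 and 0.012 m and linear speed of each of medal_v, medal_1, medal_2, medal_3 below 0.03 m/s and value of joint fan_knob below 0.003 m), for 0.3 s.
3. the knob is out at its detent for at least 8 s with all medallions on the bed (x of medal_v_c in the frame of bed between -0.072 and 0.072 m and y of medal_v_c in the frame of bed between -0.107 and 0.107 m and z of medal_v_c in the frame of bed between 0.002 and 0.012 m and x of medal_1_c in the frame of bed between -0.072 and 0.072 m and y of medal_1_c in the frame of bed between -0.107 and 0.107 m and z of medal_1_c in the frame of bed between 0.002 and 0.012 m and x of medal_2_c in the frame of bed between -0.072 and 0.072 m and y of medal_2_c in the frame of bed between -0.107 and 0.107 m and z of medal_2_c in the frame of bed between 0.002 and 0.012 m and x of medal_3_c in the frame of bed between -0.072 and 0.072 m and y of medal_3_c in the frame of bed between -0.107 and 0.107 m and z of medal_3_c in the frame of bed between 0.002 and 0.012 m and value of joint fan_knob above 0.011 m), for 8 s.
4. the knob is pushed back in with all medallions still on the bed (x of medal_v_c in the frame of bed between -0.072 and 0.072 m and y of medal_v_c in the frame of bed between -0.107 and 0.107 m and z of medal_v_c in the frame of bed between 0.002 and 0.012 m and x of medal_1_c in the frame of bed between -0.072 and 0.072 m and y of medal_1_c in the frame of bed between -0.107 and 0.107 m and z of medal_1_c in the frame of bed between 0.002 and 0.012 m and x of medal_2_c in the frame of bed between -0.072 and 0.072 m and y of medal_2_c in the frame of bed between -0.107 and 0.107 m and z of medal_2_c in the frame of bed between 0.002 and 0.012 m and x of medal_3_c in the frame of bed between -0.072 and 0.072 m and y of medal_3_c in the frame of bed between -0.107 and 0.107 m and z of medal_3_c in the frame of bed between 0.002 and 0.012 m and value of joint fan_knob below 0.003 m), for 0.1 s.
At the end, for the whole second after the job is handed in: Every medallion present lies flat on the display board itself (centre within 83 mm of the board's centre along x and 93 mm along y, 2 to 12 mm above its top), at rest, and the fan knob is in (within 3 mm) (x of medal_v_c in the frame of board_top between -0.083 and 0.083 m and y of medal_v_c in the frame of board_top between -0.093 and 0.093 m and z of medal_v_c in the frame of board_top between 0.002 and 0.012 m and linear speed of each of medal_v, medal_1, medal_2, medal_3 below 0.03 m/s and x of medal_1_c in the frame of board_top between -0.083 and 0.083 m and y of medal_1_c in the frame of board_top between -0.093 and 0.093 m and z of medal_1_c in the frame of board_top between 0.002 and 0.012 m and x of medal_2_c in the frame of board_top between -0.083 and 0.083 m and y of medal_2_c in the frame of board_top between -0.093 and 0.093 m and z of medal_2_c in the frame of board_top between 0.002 and 0.012 m and x of medal_3_c in the frame of board_top between -0.083 and 0.083 m and y of medal_3_c in the frame of board_top between -0.093 and 0.093 m and z of medal_3_c in the frame of board_top between 0.002 and 0.012 m and value of joint fan_knob below 0.003 m); the robot touches nothing.
It fails at once if the varnish jar is moved more than 30 mm (distance of varnish_jar from where it was at the start of the episode above 0.03 m).
It fails at once if the gouge is moved more than 30 mm (distance of gouge from where it was at the start of the episode above 0.03 m).
Of medal_1, medal_2, medal_3 only 1 to 3 are there at a start; the rules pass over those that are not, and their reading is None.
At some moment in a run one of medal_1, medal_2, medal_3 may be knocked a few centimetres aside while the robot is not near it.
Once in a run the grip may slacken for a moment while it holds something.
It also fails if it takes over 210 s, if anything falls off the work surface, if the arm or the gripper's body presses on something with over 40 N, if the wrist force passes 120 N, or if a joint passes its speed limit or range.

## Working session

There is one attempt and no reset: what is moved stays moved. The work goes in short steps, Python scripts to look and compute and a shell command to move; the robot and the scene stay as the last step left them, time stands still between calls to the robot, and variables do not carry over. Pictures are saved under pics/ and viewed, and the job is handed in when it is done.

```bash
ls -la; mkdir -p pics
python3 - <<'E'
from rig import robot, viewer, spotter
import cv2,numpy as np
print(robot.get_obs())
for n in ["scene","side","wrist"]:
    p=viewer.camera(n)
    cv2.imwrite(f"pics/a_{n}.png",p["img"][:,:,::-1])
    print(n,p["camera_matrix"],p["distortion"],p["xyz"],p["attitude"],p["shot"])
E
```

```text
total 12
drwxr-xr-x  3 agent agent 4096 Dec  6 19:10 .
drwxr-xr-x 23 root  root  4096 Dec  6 19:10 ..
drwxr-xr-x  2 agent agent 4096 Dec  6 19:10 pics
{'time': 0.0, 'q': array([ 1.12651535e+00,  5.28454998e-01,  1.43391063e+00, -3.39761364e-05,
        1.18139013e+00, -1.78544113e-01]), 'joint_velocities': array([ 2.34267664e-03,  4.19258832e-05, -5.04463984e-04,  8.47195253e-04,
       -7.04735935e-04,  1.07293996e-03]), 'joint_torque': array([-3.19751489e-04, -4.40042675e+01, -1.76589632e+01,  6.32145884e-02,
        5.85199194e-02, -1.77932811e-04]), 'position': array([0.16380265, 0.60233849, 0.1988759 ]), 'tool_rot': array([ 1.32471346e-01,  9.91186245e-01, -1.03434446e-03, -3.16437654e-04]), 'ft_force': array([-0.11468768, -0.73002543, -0.192299  ]), 'moment': array([-4.57054114e-03, -8.64708078e-05, -8.88479877e-03]), 'grip_width': 0.08714996905494887}
scene [[623.23778886   0.         315.23450184]
 [  0.         623.23778886 230.08351242]
 [  0.           0.           1.        ]] [-0.19096449  0.          0.          0.          0.        ] [ 1.58905678 -0.17788281  0.76281243] [ 0.67211373  0.56395686 -0.31175466 -0.36472568] 1
side [[575.47214889   0.         330.95278727]
 [  0.         575.47214889 241.82584882]
 [  0.           0.           1.        ]] [0.00879311 0.         0.         0.         0.        ] [ 0.00513813 -0.56663667  0.985037  ] [ 0.86932467 -0.35447081  0.12977184 -0.31903657] 2
wrist [[380.88836485   0.         323.22581914]
 [  0.         380.88836485 241.22093077]
 [  0.           0.           1.        ]] [-0.01556748  0.          0.          0.          0.        ] [0.08966573 0.62329499 0.38414671] [0.78664324 0.60120688 0.08430505 0.11240713] 3
```

View pics/a_scene.png

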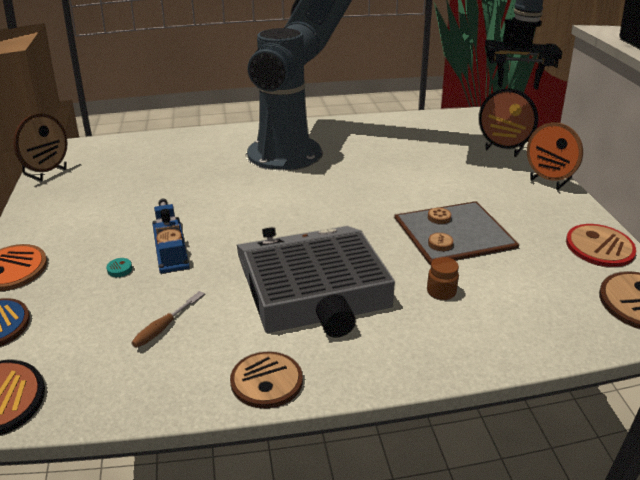

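View pics/a_side.png

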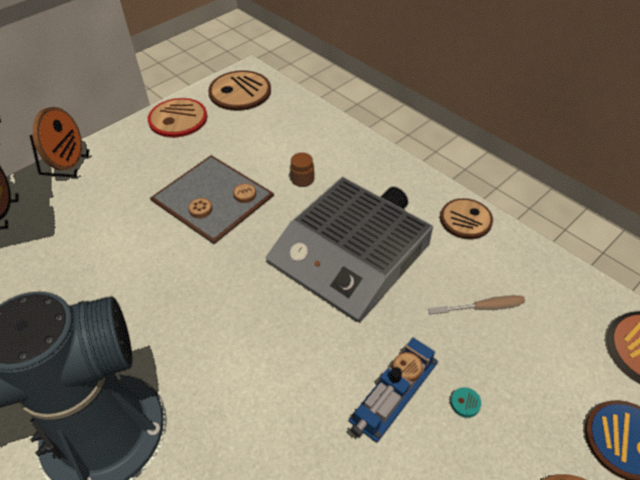

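View pics/a_wrist.png

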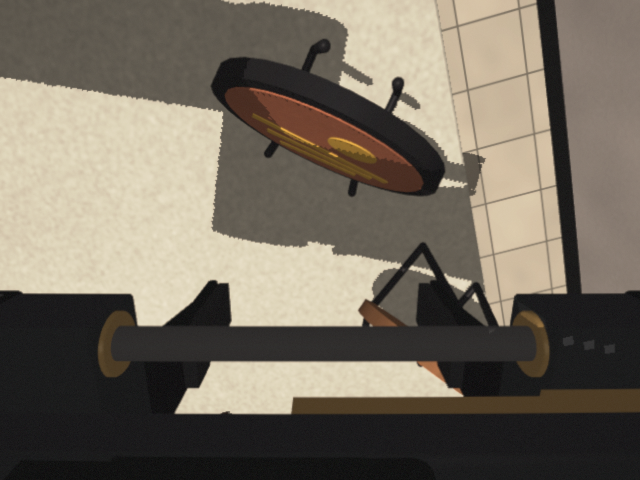

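Side picture: the board is around (212,198) with two medallions at (200,207) and (244,192). The vise medallion is at (409,363), the grip at (396,375) and the fan knob at (346,281). The jar is at (302,169) and the gouge at (478,304). Possible confusions: the turquoise disc at (466,402), and large plaques at (467,217), (178,117) and (240,89). I'll measure next.

```bash
cat > h.py <<'E'
from rig import robot, viewer, spotter
import cv2,numpy as np
from scipy.spatial.transform import Rotation as R
def cam(n,fn=None):
    p=viewer.camera(n)
    if fn: cv2.imwrite(f"pics/{fn}.png",p["img"][:,:,::-1])
    return p
def ray(p,uv):
    u=cv2.undistortPoints(np.array([[uv]],float),p["camera_matrix"],np.array(p["distortion"],float))[0,0]
    d=R.from_quat(p["attitude"]).apply([u[0],u[1],1.]); return np.array(p["xyz"]),d
def bp(p,uv,z):
    o,d=ray(p,uv); return o+d*(z-o[2])/d[2]
def proj(p,X):
    X=np.atleast_2d(X); c=R.from_quat(p["attitude"]).inv().apply(X-np.array(p["xyz"]))
    return cv2.projectPoints(c,np.zeros(3),np.zeros(3),p["camera_matrix"],np.array(p["distortion"],float))[0][:,0]
def find(p,name,mn=0.2):
    out=[]
    for b in spotter.boxes_of(name,p):
        if b["score"]<mn: continue
        w=R.from_quat(p["attitude"]).apply(b["at"])+p["xyz"]
        out.append((round(b["score"],2),w.round(4),proj(p,w)[0].round(0)))
    return out
E
python3 - <<'E'
from h import *
P={n:cam(n) for n in["scene","side"]}
for n,p in P.items():
    for k in["medal_v_c","fan_knob_grip","jaw_grip","varnish_jar","gouge"]:
        print(n,k)
        for r in find(p,k): print("   ",*r)
p=P["side"]; im=p["img"][:,:,::-1]
cv2.imwrite("pics/c1.png",cv2.resize(im[140:260,140:280],None,fx=5.7,fy=5,interpolation=cv2.INTER_CUBIC)[:600])
cv2.imwrite("pics/c2.png",cv2.resize(im[170:330,255:445],None,fx=3.75,fy=3.75,interpolation=cv2.INTER_CUBIC))
cv2.imwrite("pics/c3.png",cv2.resize(im[330:450,335:495],None,fx=5,fy=5,interpolation=cv2.INTER_CUBIC))
E
```

```text
scene medal_v_c
    0.93 [ 0.4998 -0.4151  0.0174] [117. 265.]
    0.66 [ 0.4597 -0.303   0.0512] [169. 236.]
scene fan_knob_grip
scene jaw_grip
    0.64 [ 0.4204 -0.3125  0.0564] [165. 224.]
scene varnish_jar
    0.96 [0.6974 0.2181 0.0449] [443. 278.]
scene gouge
    0.76 [ 0.7095 -0.3248  0.0209] [156. 325.]
side medal_v_c
    0.88 [ 0.4565 -0.3044  0.0492] [408. 365.]
    0.88 [ 0.4865 -0.4165  0.0147] [465. 404.]
    0.33 [ 0.6935 -0.3229  0.021 ] [491. 303.]
side fan_knob_grip
    0.59 [ 0.4988 -0.0933  0.0683] [342. 278.]
side jaw_grip
    0.98 [ 0.4048 -0.3122  0.0546] [393. 385.]
side varnish_jar
    0.93 [0.6684 0.2124 0.049 ] [302. 169.]
side gouge
    0.69 [ 0.6936 -0.3232  0.0203] [491. 303.]
```

View pics/c1.png

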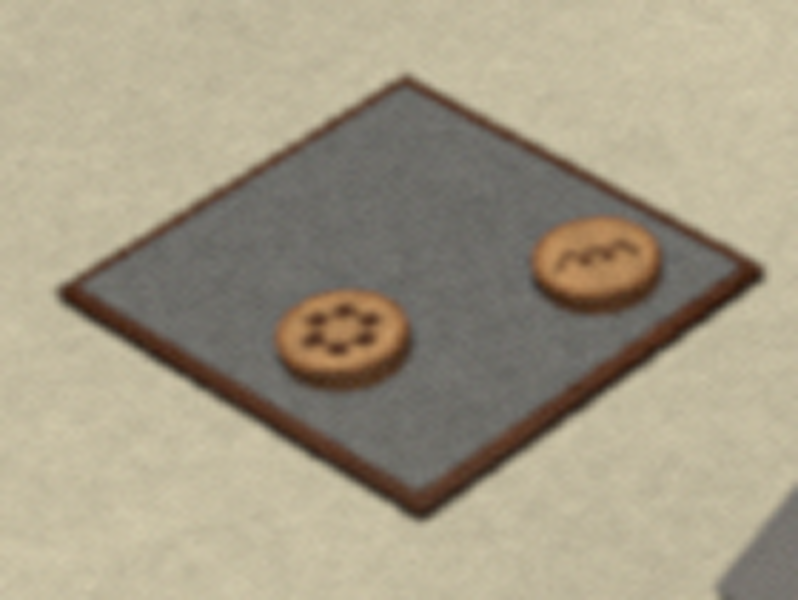

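View pics/c2.png

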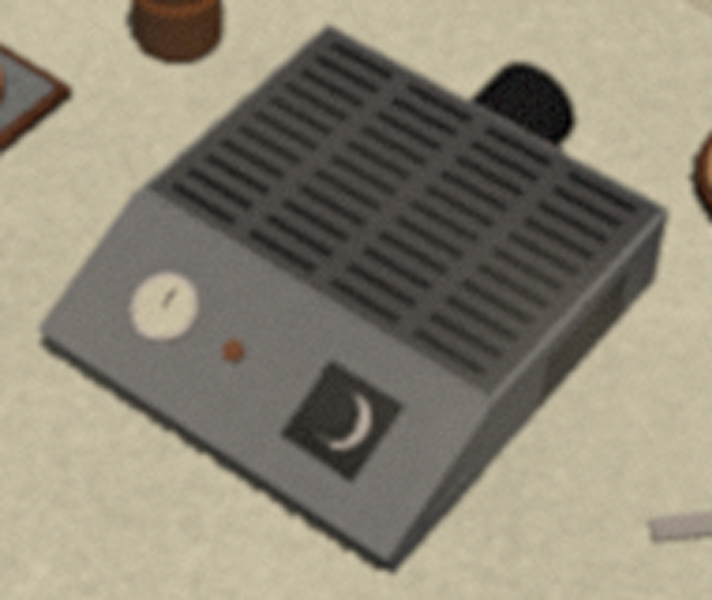

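View pics/c3.png

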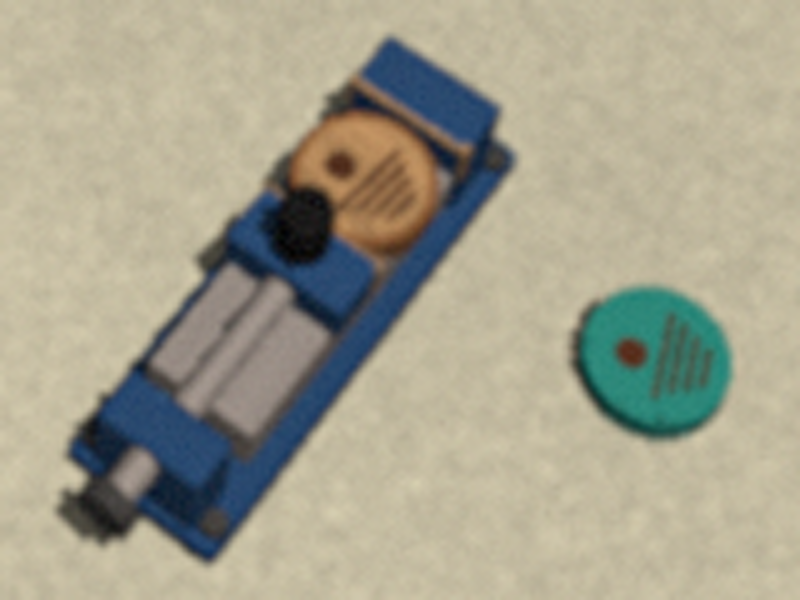

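Run:
```python
from h import *
p=cam("side"); s=cam("scene")
f=lambda c,k,o:np.array([c[0]/k[0]+o[0],c[1]/k[1]+o[1]])
a=[bp(p,f(c,(5.7,5),(140,140)),.012) for c in[(405,80),(62,292),(420,500),(762,268)]]
print("board",np.round(a,4).tolist()); A=np.array(a);print(A.mean(0),[np.linalg.norm(A[i]-A[i-1]).round(4) for i in range(4)],np.degrees(np.arctan2(*(A[0]-A[1])[1::-1])),np.degrees(np.arctan2(*(A[3]-A[2])[1::-1])))
for c in[(343,325),(597,252)]:
    print("medal",bp(p,f(c,(5.7,5),(140,140)),.026))
a=[bp(p,f(c,(3.75,3.75),(255,170)),.065) for c in[(332,28),(148,190),(487,390),(665,212)]]
A=np.array(a);print("bed",A.round(4).tolist(),A.mean(0),[np.linalg.norm(A[i]-A[i-1]).round(4) for i in range(4)],np.degrees(np.arctan2(*(A[0]-A[1])[1::-1])),np.degrees(np.arctan2(*(A[3]-A[2])[1::-1])))
b=lambda c,z:bp(p,f(c,(5,5),(335,330)),z)
print("vmed",b((365,180),.049),"grip",b((305,210),.088))
e=b((515,160),.012),b((215,560),.012);print("base edge",e,np.degrees(np.arctan2(*(e[0]-e[1])[1::-1])))
im=s["img"][:,:,::-1]
cv2.imwrite("pics/d1.png",cv2.resize(im[190:290,100:220],None,fx=6,fy=6,interpolation=cv2.INTER_CUBIC))
cv2.imwrite("pics/d2.png",cv2.resize(im[190:350,225:405],None,fx=3.75,fy=3.75,interpolation=cv2.INTER_CUBIC))
cv2.imwrite("pics/d3.png",cv2.resize(im[190:310,380:530],None,fx=5,fy=5,interpolation=cv2.INTER_CUBIC))
```

```text
board [[0.5637, 0.4404, 0.012], [0.3711, 0.418, 0.012], [0.399, 0.2097, 0.012], [0.5893, 0.2271, 0.012]]
[0.48077299 0.32379891 0.012     ] [np.float64(0.2149), np.float64(0.1939), np.float64(0.2102), np.float64(0.1911)] 6.625428168378997 5.214755593477829
medal [0.43531004 0.30609571 0.026     ]
medal [0.53898023 0.27159954 0.026     ]
bed [[0.7075, 0.1108, 0.065], [0.5357, 0.0896, 0.065], [0.5682, -0.1443, 0.065], [0.7355, -0.1298, 0.065]] [ 0.63670564 -0.01843905  0.065     ] [np.float64(0.2422), np.float64(0.1732), np.float64(0.2362), np.float64(0.1679)] 7.028493989289335 4.966339928498394
vmed [ 0.45374414 -0.30564165  0.049     ] grip [ 0.41167974 -0.309596    0.088     ]
base edge (array([ 0.51819297, -0.32931161,  0.012     ]), array([ 0.32521435, -0.35360821,  0.012     ])) 7.175956344551164
```

View pics/d1.png

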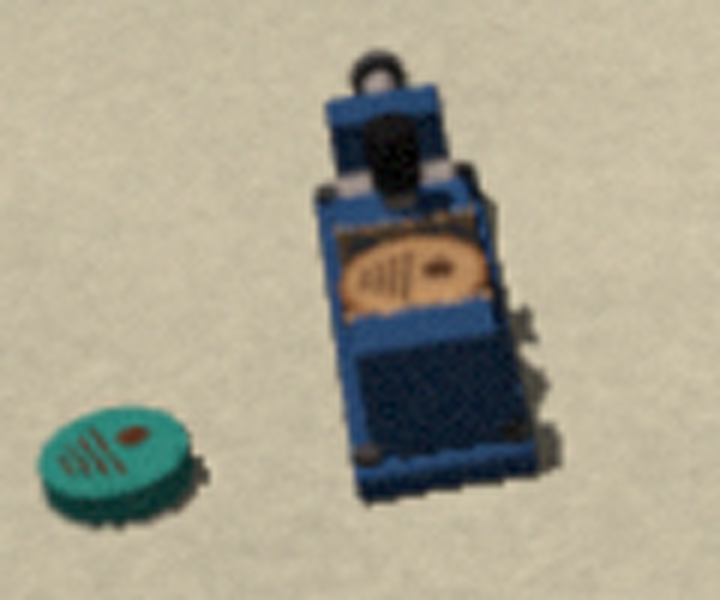

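View pics/d2.png

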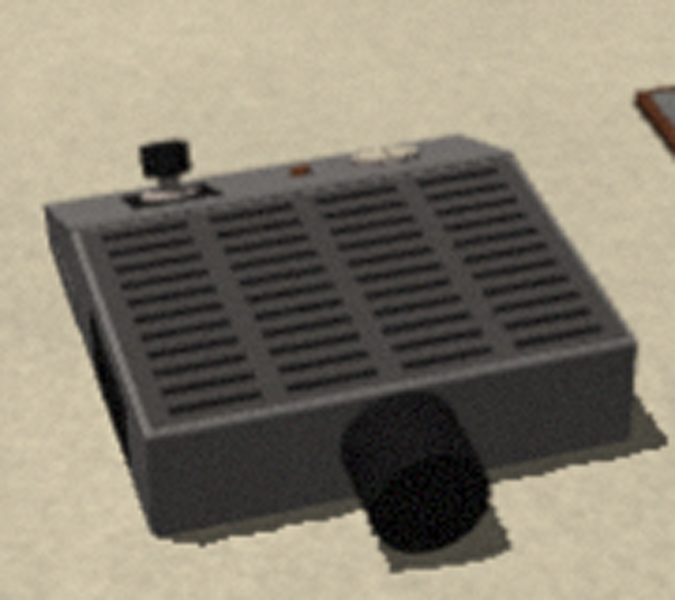

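View pics/d3.png

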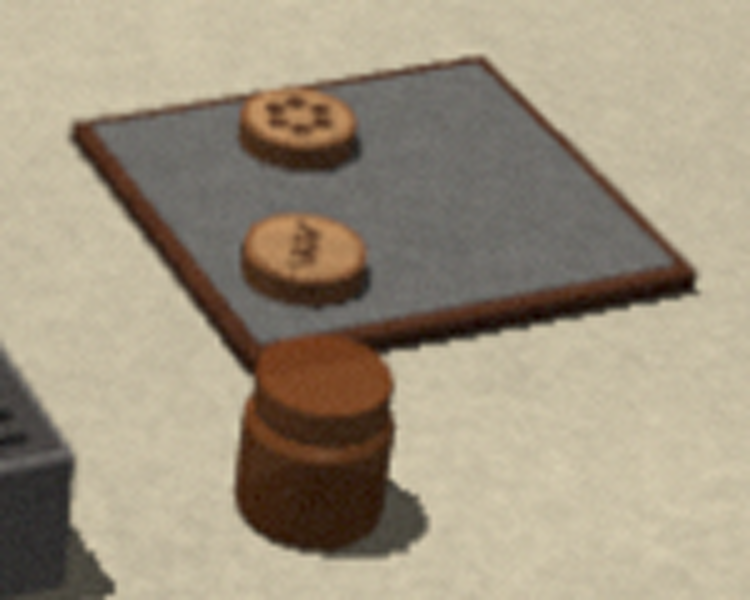

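```bash
cat > fit.py <<'E'
from h import *
from scipy.optimize import least_squares
p=cam("side"); s=cam("scene")
F=lambda L,k,o:np.array([[c[0]/k[0]+o[0],c[1]/k[1]+o[1]] for c in L])
def rect(x,sx,sy,z):
    c,sn=np.cos(x[2]),np.sin(x[2])
    L=np.array([[1,1],[-1,1],[-1,-1],[1,-1]])*[sx/2,sy/2]
    return np.c_[x[0]+L[:,0]*c-L[:,1]*sn,x[1]+L[:,0]*sn+L[:,1]*c,np.full(4,z)]
def fit(x0,sx,sy,z,obs):
    r=lambda x:np.concatenate([(proj(c,rect(x,sx,sy,z))[i]-o).ravel() for c,o,i in obs])
    q=least_squares(r,x0); return q.x,q.fun
bs=F([(405,80),(62,292),(420,500),(762,268)],(5.7,5),(140,140))
bc=F([(692,272),(483,60),(78,128)],(5,5),(380,190))
es=F([(332,28),(148,190),(487,390),(665,212)],(3.75,3.75),(255,170))
ec=F([(634,345),(510,152),(78,230),(152,432)],(3.75,3.75),(225,190))
for nm,x0,sx,sy,z,o1,o2,i2 in[("board",(.48,.32,.1),.2,.22,.012,bs,bc,[0,1,2]),("bed",(.64,-.02,.1),.18,.25,.065,es,ec,[0,1,2,3])]:
    for obs in([(p,o1,[0,1,2,3])],[(s,o2,i2)],[(p,o1,[0,1,2,3]),(s,o2,i2)]):
        x,e=fit(x0,sx,sy,z,obs); print(nm,x.round(4),np.degrees(x[2]).round(2),e.round(1))
E
python3 fit.py
python3 - <<'E'
from h import *
s=cam("scene")
for c,z in[((300,117),.026),((305,248),.026)]: print(bp(s,(c[0]/5+380,c[1]/5+190),z))
print("vmed",bp(s,(415/6+100,272/6+190),.049),"grip top",bp(s,(391/6+100,125/6+190),.088))
print("turq",bp(s,(115/6+100,455/6+190),.014))
print(bp(s,(318/5+380,375/5+190),.066))
print("knob",bp(s,(165/3.75+225,160/3.75+190),.063))
E
```

```text
board [0.4815 0.3248 0.1164] 6.67 [ 0.2 -1.8 -1.6 -0.6  0.1  2.4  1.4 -0.9]
board [0.488  0.3253 0.1076] 6.16 [ 1.8  0.9  0.4 -0.7 -2.2 -1.1]
board [0.4834 0.3262 0.1108] 6.35 [ 0.7 -2.4 -1.3 -1.5  0.   1.6  1.5 -1.4  1.4 -0.4 -0.2 -1.8 -2.4 -2. ]
bed [ 0.6378 -0.017   0.1148] 6.58 [-0.4 -2.5 -2.8 -1.4  0.8  3.6  2.2 -1.2]
bed [ 0.6381 -0.0156  0.1213] 6.95 [ 2.2 -1.5  1.4 -0.2 -2.  -0.7 -1.6  1.1]
bed [ 0.6381 -0.0161  0.1181] 6.77 [-0.8 -2.8 -3.  -1.5  0.8  3.2  2.  -1.7  1.9 -1.3  1.4 -0.1 -2.1 -0.8
 -2.1  1.1]
[0.43699899 0.30556479 0.026     ]
[0.54146914 0.27104105 0.026     ]
vmed [ 0.4545188  -0.30320204  0.049     ] grip top [ 0.41684896 -0.30767634  0.088     ]
turq [ 0.49875575 -0.4122846   0.014     ]
[0.68338755 0.22203681 0.066     ]
knob [ 0.5043792  -0.09396811  0.063     ]
```

Both cameras agree within 2–3 mm. Medallions are at (0.436, 0.306) and (0.540, 0.271), the vise nest at (0.454, -0.304) with yaw about 6.9°, and the knob at (0.503, -0.093). The thing to avoid is the turquoise disc at scene (117,265); I take the brown and pale medallion between the blue jaws at scene (169,236), which the close crop confirmed. Next I raise the tool, turn it so tool y lies along vise y, and travel.

```bash
cat > go.py <<'E'
# usage: go.py x y z [yaw_deg tilt_deg] : what remains from the measured pose to the target, tool units
import sys
from h import *
a=[float(v) for v in sys.argv[1:]]; yaw,tilt=(a[3:]+[6.8,0][len(a)-3:])[:2]
o=robot.get_obs(); Rc=R.from_quat(o["tool_rot"])
yr=np.radians(yaw); Rt=R.from_matrix(np.c_[[-np.cos(yr),-np.sin(yr),0],[-np.sin(yr),np.cos(yr),0],[0,0,-1.]])*R.from_rotvec([0,np.radians(tilt),0])
print("pos",o["position"].round(4),"t",round(o["time"],2),"w",round(o["grip_width"],4),"f",o["ft_force"].round(1))
print("turn units",(np.degrees((Rc.inv()*Rt).as_rotvec())/5).round(2),"shift units now",(Rc.inv().apply(np.array(a[:3])-o["position"])/.04).round(2),"after turn",(Rt.inv().apply(np.array(a[:3])-o["position"])/.04).round(2))
E
python3 -m crank '0 0 -0.9 0 0 -1 -1; 0 0 -0.9 0 0 -1 -1; 0 0 -0.9 0 0 0 -1;0 0 -0.9 0 0 0 -1;0 0 -0.9 0 0 0 -1'; python3 go.py 0.5 0.2 0.25
```

```text
time: 1.62
position: [0.1641, 0.603, 0.2825]
tool_rot: [-0.07, 0.998, -0.0, -0.0]
ft_force: [0.8, -0.1, 0.3]
grip_width: 0.0871
pos [0.1641 0.603  0.2825] t 1.62 w 0.0871 f [ 0.8 -0.1  0.3]
turn units [-0.   -0.    0.24] shift units now [ -6.91 -11.15   0.81] after turn [ -7.14 -11.     0.81]
```

```bash
python3 -m crank '0 0 0.24 -0.65 -1 0 -1; 0 0 0 -0.65 -1 0 -1; 0 0 0 -0.65 -1 0 -1;0 0 0 -0.65 -1 0 -1;0 0 0 -0.65 -1 0 -1';python3 -m crank '0 0 0 -0.65 -1 0 -1; 0 0 0 -0.65 -1 0 -1; 0 0 0 -0.65 -1 0 -1;0 0 0 -0.65 -1 0 -1;0 0 0 -0.65 -1 0 -1'; python3 go.py 0.44 -0.29 0.15
```

```text
time: 2.25
position: [0.3203, 0.4187, 0.2825]
tool_rot: [-0.063, 0.998, 0.001, 0.001]
ft_force: [-0.2, 0.5, -0.1]
grip_width: 0.0873
time: 2.88
position: [0.4791, 0.2304, 0.2835]
tool_rot: [-0.063, 0.998, 0.002, 0.003]
ft_force: [1.2, -0.1, 1.1]
grip_width: 0.087
pos [0.4791 0.2304 0.2835] t 2.88 w 0.087 f [ 1.2 -0.1  1.1]
turn units [0.05 0.06 0.09] shift units now [  2.62 -12.8    3.27] after turn [  2.51 -12.8    3.34]
```

```bash
python3 -m crank '0 0 0.09 0 -1 0 -1; 0 0 0 0 -1 0 -1; 0 0 0 0 -1 0 -1;0 0 0 0 -1 0 -1;0 0 0 0 -1 0 -1';python3 -m crank '0 0 0 0.3 -1 0 -1; 0 0 0 0.3 -1 0 -1; 0 0 0 0.3 -1 0 -1;0 0 0 0.3 -1 0 -1;0 0 0 0.3 -1 0 -1';python3 -m crank '0 0 0 0.3 -1 0 -1; 0 0 0 0.3 -1 0 -1; 0 0 0 0 -1 0.3 -1;0 0 0 0 0 0 -1'; python3 go.py 0.4125 -0.3085 0.16
python3 - <<'E'
from h import *
p=cam("wrist","w1")
for k in["medal_v_c","jaw_grip"]:
    print(k,*find(p,k))
E
```

```text
time: 3.5
position: [0.5061, 0.0247, 0.2833]
tool_rot: [-0.058, 0.998, 0.002, 0.005]
ft_force: [0.8, 0.9, 0.2]
grip_width: 0.0871
time: 4.12
position: [0.4694, -0.188, 0.2829]
tool_rot: [-0.058, 0.998, 0.002, 0.006]
ft_force: [0.7, 0.5, -0.4]
grip_width: 0.0872
time: 4.62
position: [0.4585, -0.3172, 0.2707]
tool_rot: [-0.056, 0.998, 0.0, 0.007]
ft_force: [-0.1, 1.7, -0.6]
grip_width: 0.0868
pos [ 0.4585 -0.3172  0.2707] t 4.62 w 0.0868 f [-0.1  1.7 -0.6]
turn units [-0.    0.17 -0.07] shift units now [1.16 0.35 2.75] after turn [1.12 0.35 2.77]
medal_v_c (0.85, array([ 0.4578, -0.3047,  0.0458]), array([334., 202.])) (0.67, array([ 0.489 , -0.4117,  0.0166]), array([240., 213.]))
jaw_grip (0.55, array([ 0.4048, -0.3126,  0.0583]), array([333., 153.]))
```

View pics/w1.png

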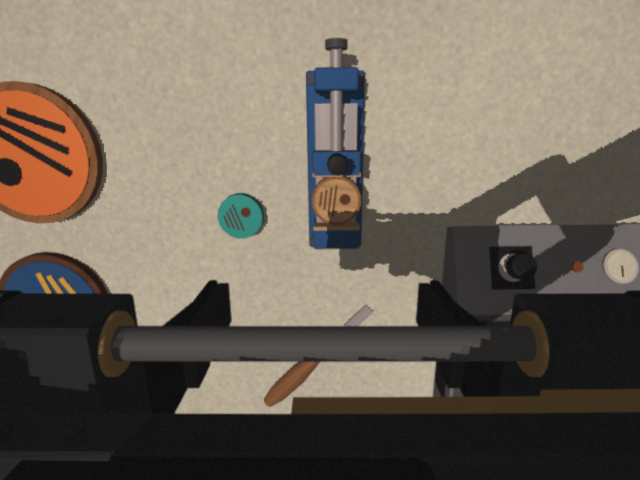

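Run:
```python
from h import *
p=cam("wrist")
print(bp(p,(337,162),.088),bp(p,(336.5,201),.049))
a,b=bp(p,(306,72),.012),bp(p,(312,246),.012);print(np.degrees(np.arctan2(*(b-a)[1::-1])),a,b)
a,b=bp(p,(362,72),.012),bp(p,(362,246),.012);print(np.degrees(np.arctan2(*(b-a)[1::-1])),a,b)
print("knob",bp(p,(521,261),.071))
```

```text
[ 0.4115171  -0.30570814  0.088     ] [ 0.45618534 -0.29923095  0.049     ]
8.01006793967435 [ 0.32737609 -0.34725571  0.012     ] [ 0.52194154 -0.31987646  0.012     ]
8.280596356670273 [ 0.32041738 -0.28743018  0.012     ] [ 0.51490708 -0.25912446  0.012     ]
knob [ 0.49397909 -0.09464584  0.071     ]
```

```bash
python3 -m crank '0 0.17 -0.15 1 0.3 1 -1; 0 0 0 0.15 0 1 -1; 0 0 0 0 0 0.8 -1;0 0 0 0 0 0.8 -1;0 0 0 0 0 0 -1' 30; python3 go.py 0.412 -0.307 0.063 7.3
```

```text
time: 5.45
position: [0.4142, -0.3025, 0.1281]
tool_rot: [-0.069, 0.998, -0.003, 0.003]
ft_force: [-0.2, 0.2, -0.1]
grip_width: 0.0873
pos [ 0.4142 -0.3025  0.1281] t 5.45 w 0.0873 f [-0.2  0.2 -0.1]
turn units [-0.07  0.05  0.13] shift units now [ 0.08 -0.1   1.63] after turn [ 0.07 -0.11  1.63]
```

```bash
python3 -m crank '0 0 0.1 0.08 -0.1 0.8 -1; 0 0 0 0 0 0.75 -1; 0 0 0 0 0 0.05 -1;0 0 0 0 0 0 -1' 30; python3 go.py 0.412 -0.307 0.063 7.3
python3 - <<'E'
from h import *
for n in["side","scene","wrist"]:
    p=cam(n)
    if n=="side": im=p["img"][320:440,330:490]
    elif n=="scene": im=p["img"][170:290,90:250]
    else: im=p["img"][0:240,160:480]
    cv2.imwrite(f"pics/v2_{n}.png",cv2.resize(im[:,:,::-1],(640,480)))
E
```

```text
time: 5.95
position: [0.4172, -0.3094, 0.0699]
tool_rot: [-0.067, 0.998, -0.008, 0.007]
ft_force: [1.2, 0.1, 0.3]
grip_width: 0.0868
pos [ 0.4172 -0.3094  0.0699] t 5.95 w 0.0868 f [1.2 0.1 0.3]
turn units [-0.19  0.14  0.08] shift units now [0.12 0.08 0.17] after turn [0.12 0.08 0.17]
```

View pics/v2_side.png

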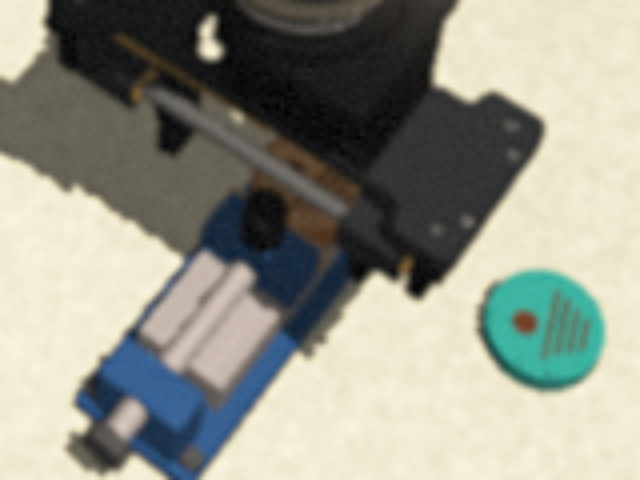

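View pics/v2_scene.png

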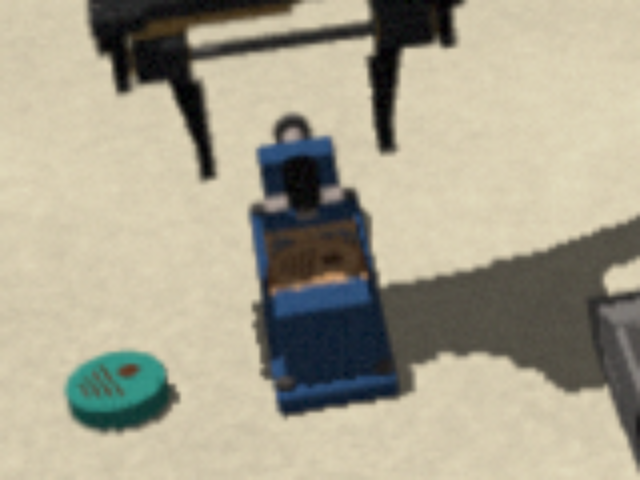

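Fingers straddle the grip (scene crop fingers 208 and 388, grip 300). I make a small correction and close.

```bash
python3 -m crank '-0.15 0.1 0.05 0.12 0.05 0.14 -1; 0 0 0 0 0 0 -1; 0 0 0 0 0 0 0.9;0 0 0 0 0 0 1;0 0 0 0 0 0 1' 30; python3 -m crank '0 0 0 0 0 0 1;0 0 0 0 0 0 1;0 0 0 0 0 0 1' ;python3 go.py 0.412 -0.307 0.063 7.3
```

```text
time: 6.72
position: [0.4121, -0.3088, 0.0652]
tool_rot: [-0.065, 0.998, -0.002, 0.002]
ft_force: [-0.6, -0.4, -0.1]
grip_width: 0.0647
time: 7.1
position: [0.4121, -0.3087, 0.0651]
tool_rot: [-0.065, 0.998, -0.002, 0.002]
ft_force: [0.8, 0.3, 0.3]
grip_width: 0.0352
pos [ 0.4121 -0.3087  0.0651] t 7.1 w 0.0352 f [0.8 0.3 0.3]
turn units [-0.06  0.05  0.02] shift units now [-0.    0.04  0.05] after turn [-0.    0.04  0.05]
```

```bash
python3 -m crank '0 0 0 0 0 0 1;0 0 0 0 0 0 1;0 0 0 0 0 0 1;0 0 0 0 0 0 1' ;python3 -m crank '0 0 0 0.2 0 0 1;0 0 0 0.2 0 0 1;0 0 0 0.2 0 0 1;0 0 0 0.2 0 0 1;0 0 0 0 0 0 1'; python3 go.py 0.382 -0.311 0.063 7.3
```

```text
time: 7.6
position: [0.4124, -0.3088, 0.0658]
tool_rot: [-0.065, 0.998, -0.003, 0.003]
ft_force: [0.4, 0.3, 0.6]
grip_width: 0.0013
time: 8.22
position: [0.3777, -0.3133, 0.0652]
tool_rot: [-0.064, 0.998, -0.002, 0.002]
ft_force: [-0.2, -0.6, -1.1]
grip_width: 0.0003
pos [ 0.3777 -0.3133  0.0652] t 8.22 w 0.0003 f [-0.2 -0.6 -1.1]
turn units [-0.06  0.05  0.01] shift units now [-0.11  0.04  0.06] after turn [-0.11  0.04  0.06]
```

The gripper closed on nothing, so I look before doing anything else.

Run:
```python
from h import *
for n in["side","scene"]:
    p=cam(n)
    if n=="side": im=p["img"][320:440,330:490]
    elif n=="scene": im=p["img"][170:290,90:250]
    cv2.imwrite(f"pics/v3_{n}.png",cv2.resize(im[:,:,::-1],(640,480)))
```

```text
(no output)
```

View pics/v3_side.png

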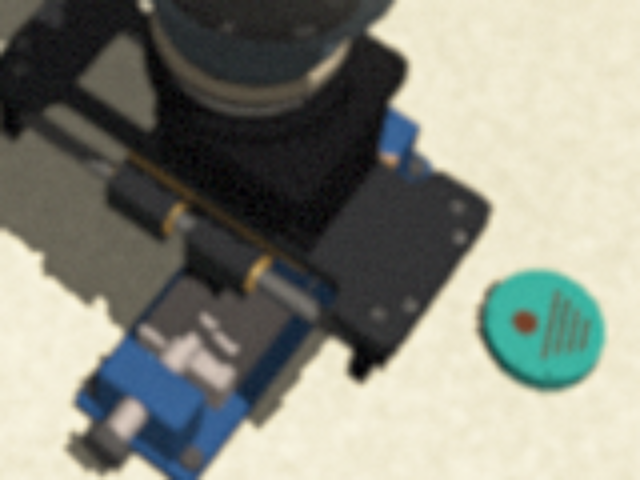

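View pics/v3_scene.png

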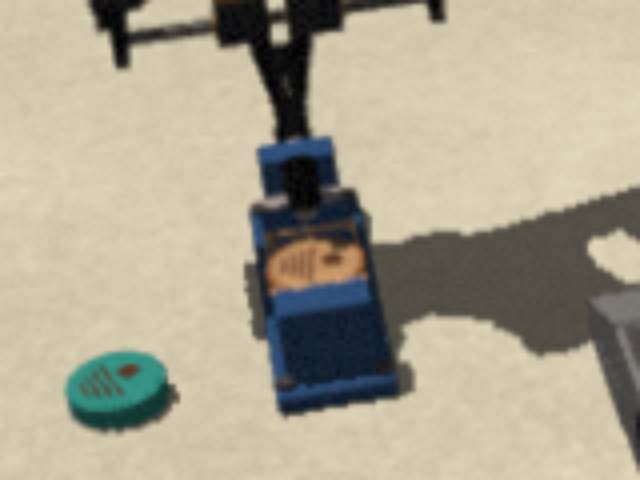

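Run:
```python
from h import *
s=cam("scene");p=cam("side")
t=robot.get_obs()["position"];print(t)
print("tcp proj",proj(s,t),proj(p,t))
g=np.array([.412,-.307,.088]);print("griptop",proj(s,g),proj(p,g)); print(bp(s,(162.5,204),.065))
x=proj(s,np.array([[.412,-.307,.062],[.412,-.307,.088]]));print(x)
im=s["img"][170:250,130:210][:,:,::-1];cv2.imwrite("pics/v4.png",cv2.resize(im,(640,640),interpolation=cv2.INTER_CUBIC)[:600])
```

```text
[ 0.37886733 -0.31355352  0.06531773]
tcp proj [[164.46315402 211.22324113]] [[383.90345114 391.95011265]]
griptop [[165.5559727  209.66410139]] [[394.98662511 370.8971282 ]]
[ 0.34495855 -0.31922747  0.065     ]
[[167.15678762 219.95523405]
 [165.5559727  209.66410139]]
```

View pics/v4.png

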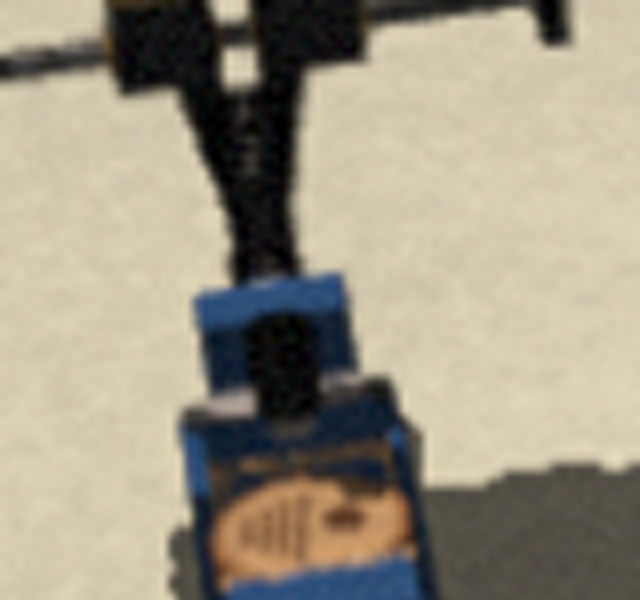

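Run:
```python
from h import *
s=cam("scene","v5s");p=cam("side","v5p");w=cam("wrist","v5w")
t=np.array([.4172,-.3094,.0699])
for d in[(0,0,0),(-.03,0,0),(0,0,.015)]: print(d,proj(s,t+d),proj(p,t+d))
print(robot.get_obs()["q"], robot.hold_point_z, w["xyz"],w["attitude"])
for n,c in (("s",s),("p",p)):
    print(n,find(c,"jaw_grip"))
```

```text
(0, 0, 0) [[165.48886879 218.19453596]] [[397.13133808 374.84291572]]
(-0.03, 0, 0) [[165.93634121 211.16781252]] [[385.55965962 385.98319109]]
(0, 0, 0.015) [[164.55337471 212.23420714]] [[397.8882645  370.74218616]]
[-9.19595216e-01  5.70185754e-01  1.88754975e+00  2.10718771e-03
  6.76085939e-01 -2.62210903e+00] -0.0187 [ 0.30152932 -0.32194523  0.25009361] [0.65260671 0.74405983 0.10539067 0.09681044]
s [(0.72, array([ 0.421 , -0.3114,  0.0601]), array([165., 223.]))]
p [(0.87, array([ 0.3519, -0.3176,  0.0522]), array([374., 407.]))]
```

View pics/v5w.png

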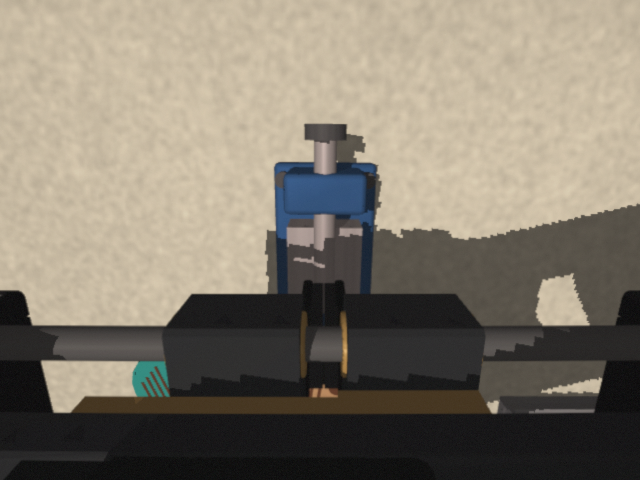

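View pics/v5p.png

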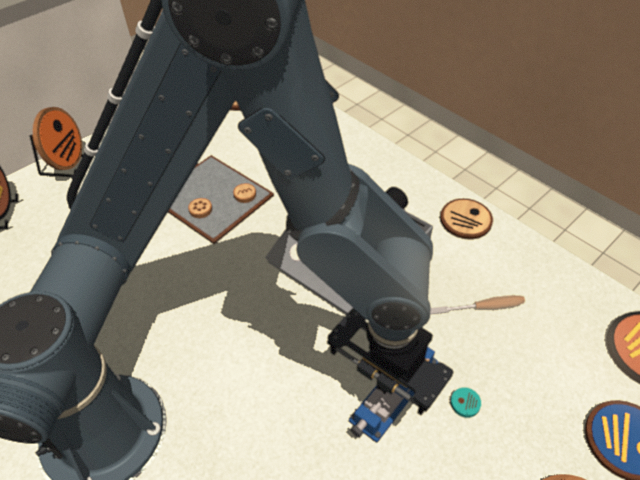

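Run:
```python
from h import *
s=cam("scene");p=cam("side");w=cam("wrist")
o=robot.get_obs();t=o["position"];r=R.from_quat(o["tool_rot"])
print("cam in tool",r.inv().apply(w["xyz"]-t),"axes",(r.inv()*R.from_quat(w["attitude"])).as_matrix().round(3).tolist())
for d in(0,-.019,-.05): 
    X=t+r.apply([0,0,d]); print(d,proj(w,X),proj(s,X),proj(p,X))
im=p["img"][340:440,320:460][:,:,::-1];cv2.imwrite("pics/v6p.png",cv2.resize(im,None,fx=5.5,fy=5.5,interpolation=cv2.INTER_CUBIC))
```

```text
cam in tool [ 0.07693265  0.00047752 -0.18516741] axes [[-0.0, -0.96, -0.278], [1.0, -0.0, -0.0], [0.0, -0.278, 0.96]]
0 [[322.4832011  283.92458692]] [[164.57141071 211.20644161]] [[383.77489093 391.88951557]]
-0.019 [[322.39241514 299.34719139]] [[163.46366956 203.75845505]] [[384.46758688 386.84963644]]
-0.05 [[322.19753771 332.46719161]] [[161.64174154 191.38009012]] [[385.64323169 378.29761553]]
```

View pics/v6p.png

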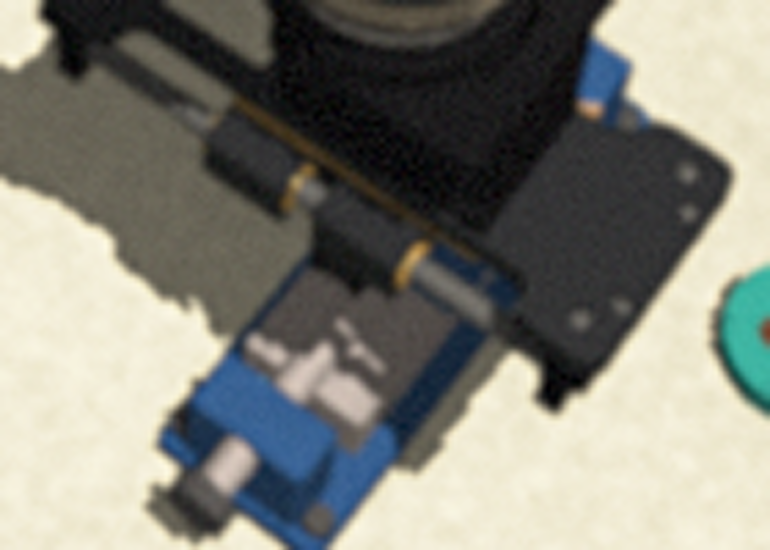

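The scene view suggests the visible fingertips end about 17 mm short of the stated TCP. I lift the hand clear of the vise and triangulate the tips.

```bash
python3 -m crank '0 0 0 0 0 -1 1;0 0 0 0 0 -1 1;0 0 0 0 0 -0.5 1;0 0 0 0 0 0 1;0 0 0 0 0 0 1'
python3 - <<'E'
from h import *
s=cam("scene");p=cam("side");w=cam("wrist","v7w")
o=robot.get_obs();t=o["position"];r=R.from_quat(o["tool_rot"])
print(t)
for n,c in(("s",s),("p",p)):
    q=proj(c,t)[0]; x,y=q.astype(int); im=np.ascontiguousarray(c["img"][y-50:y+30,x-50:x+50][:,:,::-1]); im=cv2.resize(im,None,fx=7,fy=7,interpolation=cv2.INTER_CUBIC)
    for d in(0,-.019): 
        u=(proj(c,t+r.apply([0,0,d]))[0]-[x-50,y-50])*7; cv2.circle(im,tuple(u.astype(int).tolist()),5,(0,0,255),2); 
    print(n,x,y); cv2.imwrite(f"pics/v7{n}.png",im)
E
```

```text
time: 9.45
position: [0.3777, -0.3119, 0.1666]
tool_rot: [-0.065, 0.998, -0.001, 0.002]
ft_force: [0.1, -0.4, -0.8]
grip_width: 0.0004
[ 0.37761295 -0.31180973  0.16624613]
s 159 170
p 386 363
```

View pics/v7s.png

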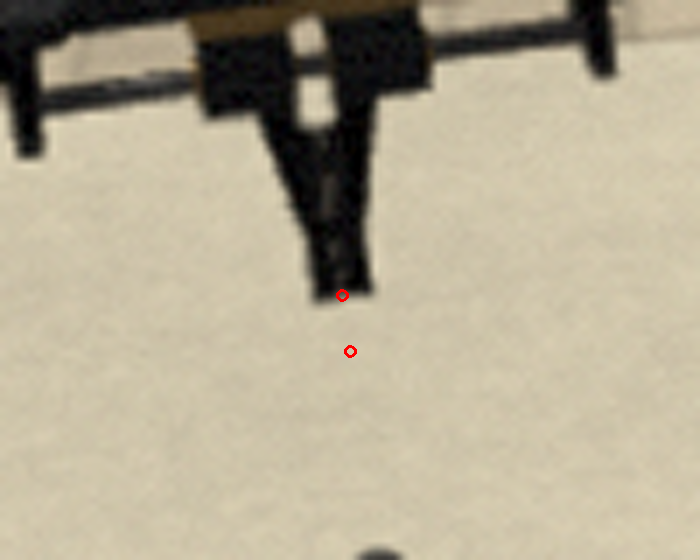

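View pics/v7p.png

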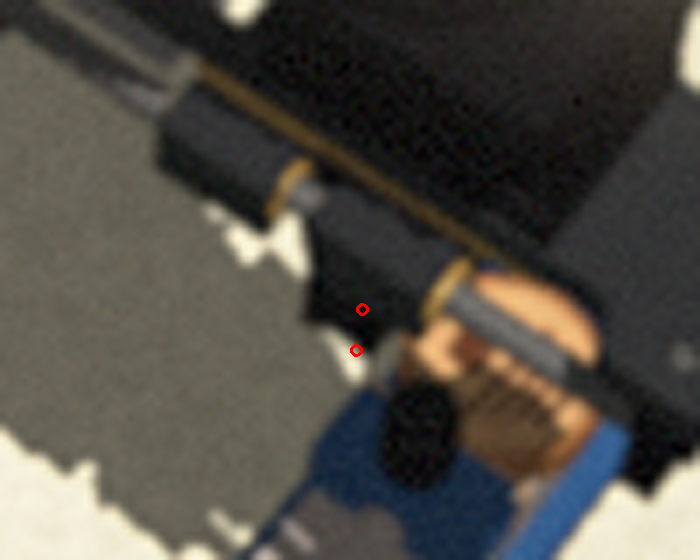

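```bash
cat >> fit.py <<'E'
print("z free")
def fitz(x0,sx,sy,obs):
    r=lambda x:np.concatenate([(proj(c,rect(x,sx,sy,x[3]))[i]-o).ravel() for c,o,i in obs])
    q=least_squares(r,x0); return q.x,q.fun
for nm,x0,sx,sy,z,o1,o2,i2 in[("board",(.48,.32,.1,.0),.2,.22,.012,bs,bc,[0,1,2]),("bed",(.64,-.02,.1,.06),.18,.25,.065,es,ec,[0,1,2,3])]:
    for obs in([(p,o1,[0,1,2,3])],[(s,o2,i2)],[(p,o1,[0,1,2,3]),(s,o2,i2)]):
        x,e=fitz(x0,sx,sy,obs); print(nm,x.round(4),e.round(1))
# size free, z free jointly
for nm,x0,o1,o2,i2 in[("board",(.48,.32,.1,.0,.2,.22),bs,bc,[0,1,2]),("bed",(.64,-.02,.1,.06,.18,.25),es,ec,[0,1,2,3])]:
    obs=[(p,o1,[0,1,2,3]),(s,o2,i2)]
    r=lambda x:np.concatenate([(proj(c,rect(x,x[4],x[5],x[3]))[i]-o).ravel() for c,o,i in obs])
    q=least_squares(r,x0);print(nm,q.x.round(4),q.fun.round(1))
E
python3 fit.py | sed -n '/free/,$p'
```

```text
z free
board [ 0.4969  0.354   0.1175 -0.0208] [ 0.1 -0.3  0.4 -0.3  0.1  1.1 -0.7 -0.6]
board [ 0.4496  0.3441  0.1151 -0.0145] [ 0.1  0.2 -0.3  0.1  0.1 -0.3]
board [0.4831 0.3286 0.1155 0.0072] [ 0.1 -1.4 -1.5 -0.4 -0.   2.5  1.  -0.6  1.9  1.1  0.1 -0.3 -1.7 -0.3]
bed [0.6663 0.0072 0.1191 0.0222] [ 0.3 -0.1  0.4 -0.5  0.2  1.5 -0.8 -1. ]
bed [ 0.6129 -0.0114  0.1183  0.0454] [-0.  -1.3  0.5  1.1 -0.1 -0.  -0.3  0.3]
bed [ 0.6378 -0.0158  0.1182  0.0632] [-1.  -2.2 -3.1 -1.   0.6  3.7  1.6 -1.1  2.  -0.6  1.5  0.5 -1.9 -0.1
 -1.8  1.7]
board [0.483  0.3283 0.1155 0.0079 0.1936 0.2145] [-0.1 -0.4  0.3 -0.7  0.1  0.9 -0.8 -0.5  0.   0.2 -0.3  0.3 -0.2 -0. ]
bed [ 0.6382 -0.0163  0.1178  0.0636  0.1743  0.2416] [-0.  -0.8 -0.5 -0.9 -0.   1.7 -0.4 -1.4 -0.9 -1.1 -0.1  1.5  0.2  0.3
 -0.2  0.3]
```

View pics/v7w.png

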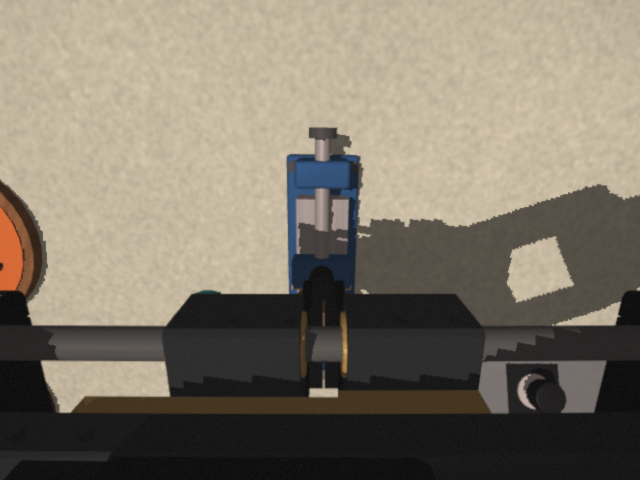

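Both views put the real tips about 20–24 mm above the reported TCP. I calibrate that by touching bare table with the closed fingers, in small steps.

```bash
python3 -m crank '0 0 0 0.55 0.9 0 1;0 0 0 0 0.9 0 1;0 0 0 0 0.9 0.7 1;0 0 0 0 0 0.7 1;0 0 0 0 0 0.7 1'; python3 -m crank '0 0 0 0 0 0.6 1;0 0 0 0 0 0.3 1;0 0 0 0 0 0 1';python3 go.py .355 -.2 0
```

```text
time: 10.32
position: [0.3422, -0.2067, 0.08]
tool_rot: [-0.065, 0.998, -0.003, 0.003]
ft_force: [0.3, -0.6, 0.7]
grip_width: 0.0006
time: 10.7
position: [0.3412, -0.2055, 0.0403]
tool_rot: [-0.065, 0.998, -0.0, 0.001]
ft_force: [0.2, -0.4, -0.3]
grip_width: 0.0006
pos [ 0.3412 -0.2055  0.0403] t 10.7 w 0.0006 f [ 0.2 -0.4 -0.3]
turn units [-0.01  0.02  0.13] shift units now [-0.36  0.09  1.01] after turn [-0.36  0.1   1.01]
```

```bash
python3 - <<'E'
from h import *
s=cam("scene");t=robot.get_obs()["position"];q=proj(s,t)[0];x,y=q.astype(int)
im=s["img"][y-50:y+30,x-50:x+50][:,:,::-1];cv2.imwrite("pics/v8.png",cv2.resize(im,None,fx=7,fy=7,interpolation=cv2.INTER_CUBIC));print(q)
E
python3 -m crank '0 0 0 0 0 0.3 1;0 0 0 0 0 0.2 1;0 0 0 0 0 0 1'; python3 -m crank '0 0 0 0 0 0.12 1;0 0 0 0 0 0 1';python3 -m crank '0 0 0 0 0 0.12 1;0 0 0 0 0 0 1'
```

```text
[213.4779178  207.65235178]
time: 11.12
position: [0.3423, -0.2066, 0.0203]
tool_rot: [-0.065, 0.998, -0.002, 0.002]
ft_force: [0.1, -0.7, 0.3]
grip_width: 0.0005
time: 11.38
position: [0.3425, -0.2068, 0.0154]
tool_rot: [-0.065, 0.998, -0.002, 0.002]
ft_force: [-0.3, -0.3, -1.3]
grip_width: 0.0006
time: 11.62
position: [0.3426, -0.207, 0.0105]
tool_rot: [-0.065, 0.998, -0.002, 0.002]
ft_force: [-1.1, 0.1, 0.3]
grip_width: 0.001
```

View pics/v8.png

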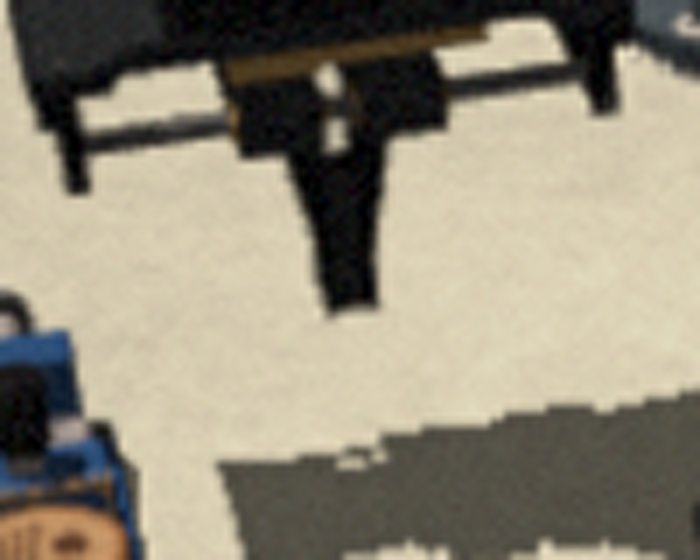

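```bash
for i in 1; do :; done; python3 -m crank '0 0 0 0 0 0.12 1;0 0 0 0 0 0 1';python3 -m crank '0 0 0 0 0 0.12 1;0 0 0 0 0 0 1'; python3 -m crank '0 0 0 0 0 0.1 1;0 0 0 0 0 0 1'
```

```text
time: 11.88
position: [0.3427, -0.207, 0.0054]
tool_rot: [-0.065, 0.998, -0.002, 0.002]
ft_force: [0.1, -1.0, 0.1]
grip_width: 0.0004
time: 12.12
position: [0.3427, -0.2071, 0.0002]
tool_rot: [-0.065, 0.998, -0.002, 0.002]
ft_force: [-0.1, -0.3, -0.4]
grip_width: 0.0002
time: 12.38
position: [0.3428, -0.2071, -0.0041]
tool_rot: [-0.065, 0.998, -0.002, 0.002]
ft_force: [0.9, -0.1, -0.5]
grip_width: 0.0006
```

```bash
python3 -m crank '0 0 0 0 0 0.1 1;0 0 0 0 0 0 1';python3 -m crank '0 0 0 0 0 0.1 1;0 0 0 0 0 0 1'; python3 -m crank '0 0 0 0 0 0.07 1;0 0 0 0 0 0 1'; python3 -m crank '0 0 0 0 0 0.05 1;0 0 0 0 0 0 1'
```

```text
time: 12.62
position: [0.3428, -0.2072, -0.0083]
tool_rot: [-0.065, 0.998, -0.002, 0.002]
ft_force: [-0.2, 0.2, 0.8]
grip_width: 0.0001
time: 12.88
position: [0.3429, -0.2072, -0.0126]
tool_rot: [-0.065, 0.998, -0.002, 0.002]
ft_force: [0.6, 0.4, 0.3]
grip_width: 0.0004
time: 13.12
position: [0.3429, -0.2072, -0.0156]
tool_rot: [-0.065, 0.998, -0.002, 0.002]
ft_force: [-1.2, -0.6, 0.1]
grip_width: 0.0005
time: 13.38
position: [0.3429, -0.2073, -0.0177]
tool_rot: [-0.065, 0.998, -0.002, 0.003]
ft_force: [-0.5, -0.5, -1.3]
grip_width: 0.0008
```

```bash
python3 -m crank '0 0 0 0 0 0.05 1;0 0 0 0 0 0 1'; python3 -m crank '0 0 0 0 0 0.04 1;0 0 0 0 0 0 1'
python3 - <<'E'
from h import *
s=cam("scene");t=robot.get_obs()["position"];q=proj(s,t+[0,0,.02])[0];x,y=q.astype(int)
im=s["img"][y-50:y+30,x-50:x+50][:,:,::-1];cv2.imwrite("pics/v9.png",cv2.resize(im,None,fx=7,fy=7,interpolation=cv2.INTER_CUBIC))
E
```

```text
time: 13.62
position: [0.343, -0.2073, -0.0198]
tool_rot: [-0.065, 0.998, -0.002, 0.003]
ft_force: [-0.3, 0.4, 0.1]
grip_width: 0.001
time: 13.88
position: [0.343, -0.2073, -0.0215]
tool_rot: [-0.065, 0.998, -0.003, 0.003]
ft_force: [0.2, -0.7, 0.5]
grip_width: 0.0003
```

View pics/v9.png

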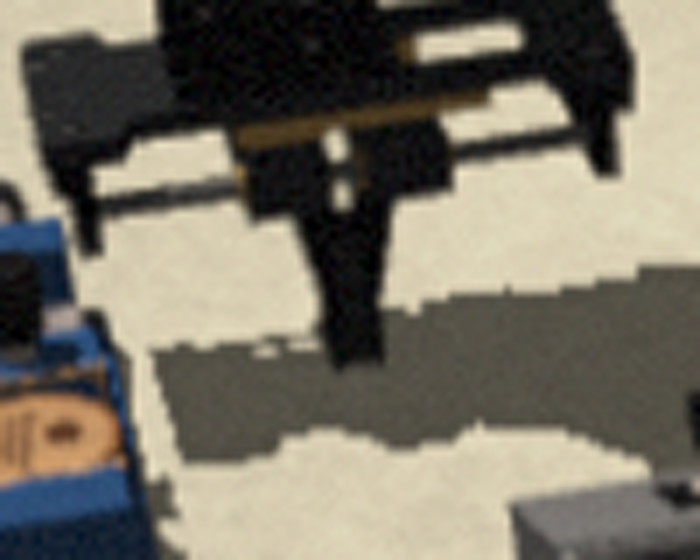

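```bash
python3 -m crank '0 0 0 0 0 0.05 1;0 0 0 0 0 0 1'; python3 -m crank '0 0 0 0 0 0.05 1;0 0 0 0 0 0 1';  python3 -m crank '0 0 0 0 0 0.05 1;0 0 0 0 0 0 1'
```

```text
time: 14.18
position: [0.3432, -0.2075, -0.022]
tool_rot: [-0.065, 0.998, -0.003, 0.003]
ft_force: [0.4, -0.1, -0.1]
grip_width: 0.0005
time: 14.42
position: [0.3434, -0.2077, -0.0219]
tool_rot: [-0.065, 0.998, -0.005, 0.004]
ft_force: [-0.3, -0.5, -0.9]
grip_width: 0.0006
time: 14.68
position: [0.3435, -0.2078, -0.022]
tool_rot: [-0.065, 0.998, -0.006, 0.005]
ft_force: [1.0, -0.4, -0.3]
grip_width: 0.0002
```

Run:
```python
from h import *
for n in("scene","side"):
    s=cam(n);t=robot.get_obs()["position"];X=t.copy();X[2]=0
    q=proj(s,X)[0];x,y=q.astype(int)
    im=cv2.resize(s["img"][y-50:y+30,x-50:x+50][:,:,::-1],None,fx=7,fy=7,interpolation=cv2.INTER_CUBIC)
    cv2.circle(im,tuple(((q-[x-50,y-50])*7).astype(int).tolist()),5,(0,0,255),2)
    cv2.imwrite(f"pics/v10{n}.png",im)
```

```text
(no output)
```

View pics/v10scene.png

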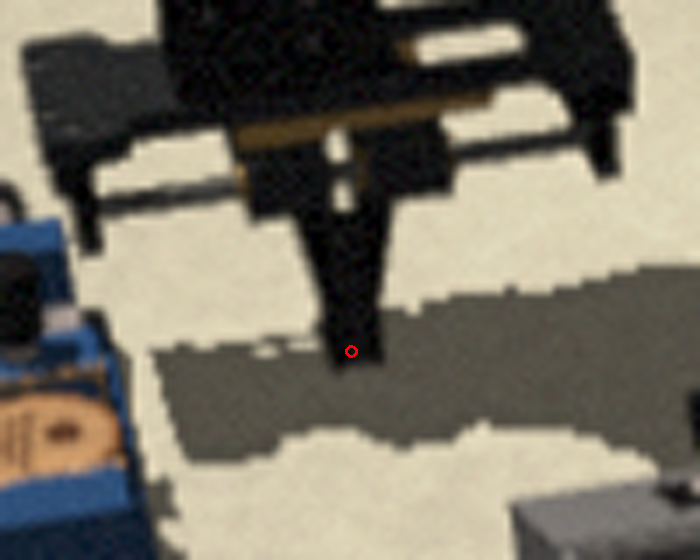

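```bash
python3 -c "
from h import *
o=robot.get_obs();print(o['q'].round(3),o['joint_torque'].round(1),o['ft_force'].round(1))"
python3 -m crank '0.06 -0.08 0 0 0 -0.5 1;0 0 0 0 0 -1 1;0 0 0 0 0 -1 1;0 0 0 0 0 -1 0;0 0 0 0 0 -0.5 -0.4'; python3 go.py .412 -.308 .12 7.3
```

```text
[-0.825  0.727  2.155  0.004  0.244 -2.529] [ -0.1 -30.4   0.3  -0.   -0.1  -0. ] [-0.6  0.1 10.8]
time: 15.4
position: [0.3399, -0.2049, 0.1385]
tool_rot: [-0.065, 0.998, -0.005, 0.006]
ft_force: [-1.1, 0.4, 0.1]
grip_width: 0.0136
pos [ 0.3399 -0.2049  0.1385] t 15.4 w 0.0136 f [-1.1  0.4  0.1]
turn units [-0.11  0.13  0.02] shift units now [-1.45 -2.78  0.51] after turn [-1.46 -2.78  0.46]
```

The touch read about 11 N at reported z = -0.022, so real tip height is reported z plus 22 mm. I apply that from here on. Back to the jaw grip.

```bash
python3 -m crank '-0.1 0.1 0 -0.37 -0.7 0 -0.2;0 0 0 -0.37 -0.7 0 -0.2;0 0 0 -0.37 -0.7 0 -0.2;0 0 0 -0.36 -0.68 0 -0.2;0 0 0 0 0 0 -0.2'; python3 go.py .412 -.308 .04 7.3
```

```text
time: 16.02
position: [0.4139, -0.3094, 0.1385]
tool_rot: [-0.065, 0.998, 0.0, 0.001]
ft_force: [-0.0, -0.3, 0.3]
grip_width: 0.0514
pos [ 0.4139 -0.3094  0.1385] t 16.02 w 0.0514 f [-0.  -0.3  0.3]
turn units [0.   0.02 0.03] shift units now [0.05 0.04 2.46] after turn [0.04 0.04 2.46]
```

```bash
python3 -m crank '0 0 0 0.05 0.04 0.8 -0.2;0 0 0 0 0 0.8 -0.2;0 0 0 0 0 0.5 -0.2;0 0 0 0 0 0.2 -0.2;0 0 0 0 0 0 -0.2'; python3 go.py .412 -.308 .04 7.3
```

```text
time: 16.65
position: [0.407, -0.3012, 0.0424]
tool_rot: [-0.065, 0.998, 0.005, -0.002]
ft_force: [-0.1, 0.9, 0.1]
grip_width: 0.052
pos [ 0.407  -0.3012  0.0424] t 16.65 w 0.052 f [-0.1  0.9  0.1]
turn units [ 0.11 -0.05  0.03] shift units now [-0.1  -0.19  0.06] after turn [-0.1  -0.18  0.06]
```

```bash
python3 -m crank '0.1 -0.05 0 -0.1 -0.18 0.05 -0.2;0 0 0 0 0 0 0.3;0 0 0 0 0 0 0.6;0 0 0 0 0 0 1;0 0 0 0 0 0 1' 30; python3 -m crank '0 0 0 0 0 0 1;0 0 0 0 0 0 1'; python3 go.py .412 -.308 .04 7.3
```

```text
time: 17.27
position: [0.4133, -0.3094, 0.0426]
tool_rot: [-0.065, 0.998, -0.002, 0.002]
ft_force: [-0.6, -0.1, -0.4]
grip_width: 0.0199
time: 17.52
position: [0.4133, -0.3093, 0.0426]
tool_rot: [-0.065, 0.998, -0.002, 0.002]
ft_force: [0.5, 0.4, -0.5]
grip_width: 0.0191
pos [ 0.4133 -0.3093  0.0426] t 17.52 w 0.0191 f [ 0.5  0.4 -0.5]
turn units [-0.04  0.04  0.04] shift units now [0.03 0.04 0.07] after turn [0.03 0.04 0.07]
```

Gripped at 19–20 mm. Now I pull it open along -x of the vise (tool +x).

```bash
python3 -m crank '0 0 0 0.16 0 0 1;0 0 0 0.16 0 0 1;0 0 0 0.16 0 0 1;0 0 0 0.16 0 0 1;0 0 0 0.12 0 0 1' 40; python3 -m crank '0 0 0 0.05 0 0 1;0 0 0 0 0 0 1'; python3 go.py .382 -.312 .04 7.3
```

```text
time: 18.15
position: [0.3849, -0.3127, 0.0426]
tool_rot: [-0.065, 0.998, -0.002, 0.004]
ft_force: [-6.6, -3.1, 1.8]
grip_width: 0.019
time: 18.4
position: [0.3836, -0.3129, 0.0426]
tool_rot: [-0.063, 0.998, -0.002, 0.006]
ft_force: [1.1, 1.2, -0.3]
grip_width: 0.0188
pos [ 0.3836 -0.3129  0.0426] t 18.4 w 0.0188 f [ 1.1  1.2 -0.3]
turn units [-0.05  0.13 -0.01] shift units now [0.04 0.03 0.06] after turn [0.04 0.03 0.07]
```

```bash
python3 -m crank '0 0.1 0 0 0 0 -0.3;0 0 0 0 0 0 -0.3;0 0 0 0 0 0 -0.3;0 0 0 0 0 0 -0.3;0 0 0 0 0 -1 -0.5'; python3 -m crank '0 0 0 0 0 -1 -1;0 0 0 0.5 0 -1 -1;0 0 0 0.5 0 0 -1;0 0 0 0 0 0 -1'
python3 - <<'E'
from h import *
for n in["side","scene","wrist"]:
    p=cam(n)
    if n=="side": im=p["img"][320:440,330:490]
    elif n=="scene": im=p["img"][170:290,90:250]
    else: im=p["img"]
    cv2.imwrite(f"pics/x1_{n}.png",cv2.resize(im[:,:,::-1],(640,480)))
    print(n,find(p,"medal_v_c"),find(p,"jaw_grip"))
E
```

```text
time: 19.02
position: [0.3814, -0.3113, 0.0807]
tool_rot: [-0.063, 0.998, 0.001, -0.002]
ft_force: [-0.0, -1.0, 0.3]
grip_width: 0.059
time: 19.52
position: [0.3421, -0.3179, 0.1657]
tool_rot: [-0.064, 0.998, -0.002, -0.0]
ft_force: [0.7, 0.1, 0.1]
grip_width: 0.0858
side [(0.67, array([ 0.4877, -0.4138,  0.0151]), array([465., 402.]))] [(0.8, array([ 0.3731, -0.3193,  0.0529]), array([384., 400.]))]
scene [(0.71, array([ 0.5018, -0.4149,  0.0174]), array([117., 265.])), (0.56, array([ 0.4547, -0.3038,  0.0492]), array([169., 235.]))] [(0.77, array([ 0.3936, -0.3165,  0.056 ]), array([163., 218.]))]
wrist [(0.92, array([ 0.4677, -0.3068,  0.0463]), array([318., 361.])), (0.79, array([ 0.5044, -0.4062,  0.0179]), array([215., 365.]))] [(0.6, array([ 0.3781, -0.3178,  0.0559]), array([318., 272.]))]
```

View pics/x1_scene.png

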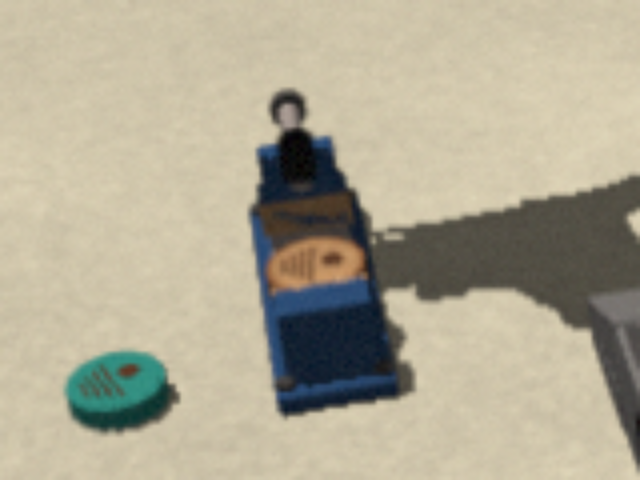

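View pics/x1_wrist.png

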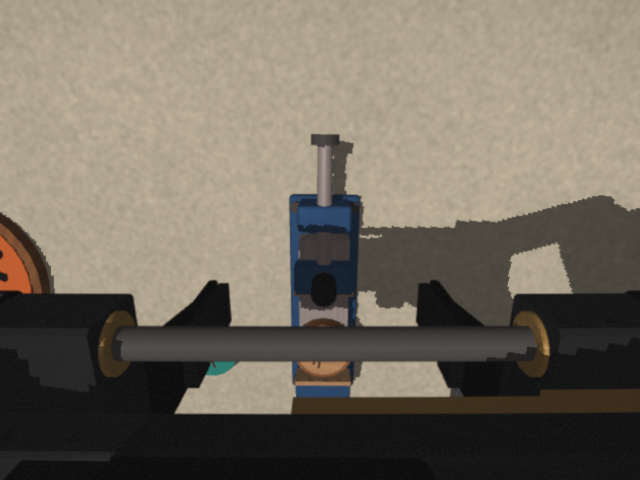

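The jaw is open (gap visible at scene crop (305,215)) and the medallion is still in the nest at about (0.4545, -0.304). Next I grasp it across y.

```bash
python3 -m crank '0 0 0 -1 0 0 -1;0 0 0 -1 0 0 -1;0 0 0 -0.8 0 0.3 -1;0 0 0 0 0 0.5 -1;0 0 0 0 0 0 -1' 25; python3 go.py .4545 -.304 .004 7.3
```

```text
time: 20.6
position: [0.4585, -0.303, 0.1308]
tool_rot: [-0.065, 0.998, -0.001, -0.001]
ft_force: [-0.1, -0.7, -0.7]
grip_width: 0.0869
pos [ 0.4585 -0.303   0.1308] t 20.6 w 0.0869 f [-0.1 -0.7 -0.7]
turn units [-0.03 -0.02  0.02] shift units now [ 0.1  -0.    3.17] after turn [ 0.1  -0.01  3.17]
```

```bash
python3 -m crank '0 0 0 0.1 0 0.7 -1;0 0 0 0 0 0.7 -1;0 0 0 0 0 0.6 -1;0 0 0 0 0 0 -1;0 0 0 0 0 0 -1' 25; python3 go.py .4545 -.304 .004 7.3
```

```text
time: 21.22
position: [0.4564, -0.3068, 0.0528]
tool_rot: [-0.064, 0.998, -0.004, 0.002]
ft_force: [-0.2, -0.0, -0.0]
grip_width: 0.087
pos [ 0.4564 -0.3068  0.0528] t 21.23 w 0.087 f [-0.2 -0.  -0. ]
turn units [-0.09  0.03  0.01] shift units now [0.04 0.08 1.22] after turn [0.04 0.07 1.22]
```

```bash
python3 -m crank '-0.08 0 0 0.04 0.08 0.5 -1;0 0 0 0 0 0.4 -1;0 0 0 0 0 0.3 -1;0 0 0 0 0 0.1 -1;0 0 0 0 0 0 -1' 25; python3 go.py .4545 -.304 .004 7.3
```

```text
time: 21.85
position: [0.4576, -0.3072, 0.0032]
tool_rot: [-0.064, 0.998, -0.004, 0.005]
ft_force: [0.3, -0.4, 0.6]
grip_width: 0.0872
pos [ 0.4576 -0.3072  0.0032] t 21.85 w 0.0872 f [ 0.3 -0.4  0.6]
turn units [-0.1   0.1   0.01] shift units now [ 0.07  0.09 -0.02] after turn [ 0.07  0.09 -0.02]
```

```bash
python3 -m crank '-0.1 0.1 0 0.07 0.09 0 -1;0 0 0 0 0 0 0.1;0 0 0 0 0 0 0.5;0 0 0 0 0 0 1;0 0 0 0 0 0 1' 25; python3 -m crank '0 0 0 0 0 0 1;0 0 0 0 0 0 1'; python3 go.py .4545 -.304 .004 7.3
```

```text
time: 22.48
position: [0.4548, -0.3043, 0.0043]
tool_rot: [-0.064, 0.998, -0.0, 0.0]
ft_force: [0.8, 0.5, 0.4]
grip_width: 0.0546
time: 22.72
position: [0.4548, -0.3043, 0.0043]
tool_rot: [-0.064, 0.998, -0.0, 0.0]
ft_force: [0.0, 1.1, -0.3]
grip_width: 0.0533
pos [ 0.4548 -0.3043  0.0043] t 22.73 w 0.0533 f [ 0.   1.1 -0.3]
turn units [-0.01  0.01  0.01] shift units now [0.01 0.01 0.01] after turn [0.01 0.01 0.01]
```

Held at 53 mm, but the tips hang 9 mm below its underside, which would foul the flat bed. I regrasp it 11 mm higher while it is still in the nest.

```bash
python3 -m crank '0 0 0 0 0 0 0;0 0 0 0 0 0 -0.5;0 0 0 0 0 -0.14 -0.5;0 0 0 0 0 -0.13 -0.5;0 0 0 0 0 0 -0.5' ; python3 go.py .4545 -.304 .0152 7.3
```

```text
time: 23.35
position: [0.4549, -0.3044, 0.016]
tool_rot: [-0.064, 0.998, -0.001, 0.0]
ft_force: [-0.5, -0.5, -0.0]
grip_width: 0.065
pos [ 0.4549 -0.3044  0.016 ] t 23.35 w 0.065 f [-0.5 -0.5 -0. ]
turn units [-0.01  0.01  0.01] shift units now [0.01 0.01 0.02] after turn [0.01 0.01 0.02]
```

```bash
python3 -m crank '0 0 0 0 0 0 0.5;0 0 0 0 0 0 1;0 0 0 0 0 0 1;0 0 0 0 0 0 1' 30; python3 -m crank '0 0 0 0 0 -0.4 1;0 0 0 0 0 -0.7 1;0 0 0 0 0 -1 1;0 0 0 0 0 -1 1;0 0 0 0 0 0 1'; python3 go.py .6295 -.1030 .11 7
python3 - <<'E'
from h import *
x,y,a=.638,-.016,np.radians(6.8)
for b in(-85,0,85):
    print(b,x-np.sin(a)*b/1e3,y+np.cos(a)*b/1e3)
p=cam("scene","y1");print(find(p,"medal_v_c"))
im=p["img"][130:290,90:290];cv2.imwrite("pics/y1.png",cv2.resize(im[:,:,::-1],(750,600)))
E
```

```text
time: 23.85
position: [0.4549, -0.3044, 0.0162]
tool_rot: [-0.064, 0.998, -0.001, 0.001]
ft_force: [-0.1, 0.7, 1.3]
grip_width: 0.0529
time: 24.48
position: [0.4548, -0.3043, 0.1467]
tool_rot: [-0.064, 0.998, -0.001, 0.001]
ft_force: [-0.3, -1.1, -1.4]
grip_width: 0.0531
pos [ 0.4548 -0.3043  0.1467] t 24.48 w 0.0531 f [-0.3 -1.1 -1.4]
turn units [-0.02  0.01  0.07] shift units now [-4.98  4.43  0.92] after turn [-4.95  4.46  0.92]
-85 0.6480643373060526 -0.10040206818905564
0 0.638 -0.016
85 0.6279356626939474 0.06840206818905564
[(0.77, array([ 0.4979, -0.4146,  0.0138]), array([118., 266.])), (0.75, array([ 0.4672, -0.3024,  0.1799]), array([161., 184.])), (0.28, array([0.4442, 0.2988, 0.027 ]), array([438., 215.]))]
```

View pics/y1.png

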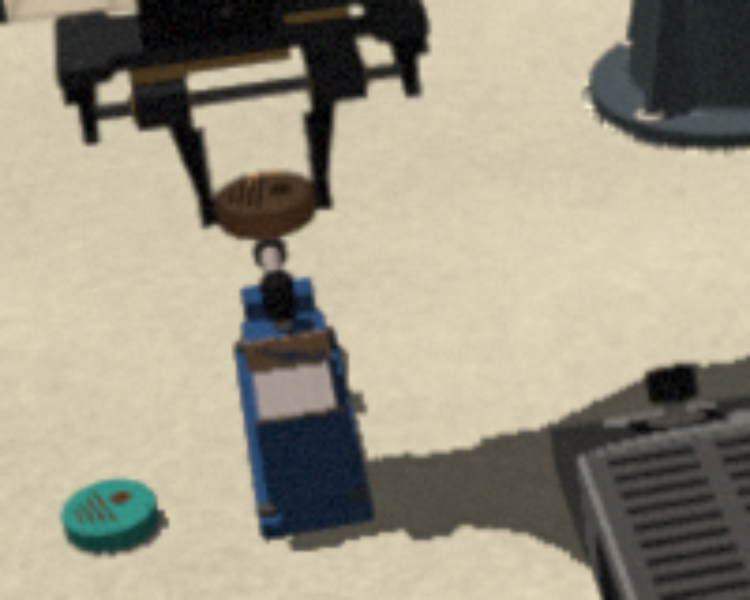

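```bash
python3 -m crank '0 0 0 -0.9 0.75 0 1;0 0 0 -0.9 0.75 0 1;0 0 0 -0.9 0.75 0 1;0 0 0 -0.9 0.75 0 1;0 0 0 -0.9 0.75 0 1';python3 -m crank '0 0 0 -0.4 0.4 0 1;0 0 0 0 0 0 1'; python3 go.py .648 -.1004 .048 6.8
```

```text
time: 25.2
position: [0.6098, -0.127, 0.1352]
tool_rot: [-0.06, 0.998, 0.006, -0.009]
ft_force: [1.5, -0.8, -0.6]
grip_width: 0.0535
time: 25.45
position: [0.6233, -0.1057, 0.1319]
tool_rot: [-0.062, 0.998, 0.007, -0.012]
ft_force: [-0.3, 0.6, -0.9]
grip_width: 0.053
pos [ 0.6233 -0.1057  0.1319] t 25.45 w 0.053 f [-0.3  0.6 -0.9]
turn units [ 0.17 -0.26  0.07] shift units now [-0.68  0.02  2.08] after turn [-0.63  0.06  2.1 ]
```

```bash
python3 -m crank '0.17 -0.26 0.05 -0.65 0.06 0 1;0 0 0 0 0 0.6 1;0 0 0 0 0 0.6 1;0 0 0 0 0 0.4 1;0 0 0 0 0 0 1'; python3 go.py .648 -.1004 .048 6.8
```

```text
time: 26.08
position: [0.6421, -0.1069, 0.0634]
tool_rot: [-0.057, 0.998, -0.0, -0.004]
ft_force: [0.9, 0.4, -0.2]
grip_width: 0.0531
pos [ 0.6421 -0.1069  0.0634] t 26.07 w 0.0531 f [ 0.9  0.4 -0.2]
turn units [ 0.   -0.1  -0.05] shift units now [-0.17  0.14  0.38] after turn [-0.16  0.14  0.39]
```

```bash
python3 -m crank '0 -0.1 0 -0.15 0.14 0.1 1;0 0 0 0 0 0.15 1;0 0 0 0 0 0.12 1;0 0 0 0 0 0 1'; python3 go.py .648 -.1004 .048 6.8
```

```text
time: 26.58
position: [0.6489, -0.1013, 0.0498]
tool_rot: [-0.057, 0.998, -0.001, 0.002]
ft_force: [0.5, 0.0, 0.3]
grip_width: 0.053
pos [ 0.6489 -0.1013  0.0498] t 26.57 w 0.053 f [0.5 0.  0.3]
turn units [-0.02  0.04 -0.06] shift units now [0.02 0.03 0.04] after turn [0.02 0.03 0.04]
```

```bash
python3 -m crank '0 0 0 0 0 0.08 1;0 0 0 0 0 0.03 1;0 0 0 0 0 0 0.3;0 0 0 0 0 0 -0.4;0 0 0 0 0 0 -0.5'; python3 -m crank '0 0 0 0 0 0 -0.5;0 0 0 0 0 -0.3 -0.5;0 0 0 0 0 -0.8 -0.6;0 0 0 0 0 -1 -0.8;0 0 0 0 0 -0.5 -1';python3 go.py .54 .271 .11 6.8
python3 - <<'E'
from h import *
p=cam("scene");im=p["img"][170:350,200:425];cv2.imwrite("pics/y2.png",cv2.resize(im[:,:,::-1],(750,600)))
for n in("scene","side"):
    p=cam(n);print(n,*find(p,"medal_v_c"),sep="\n ")
E
```

```text
time: 27.2
position: [0.6495, -0.1014, 0.0462]
tool_rot: [-0.057, 0.998, -0.001, 0.002]
ft_force: [-0.4, 0.4, 0.1]
grip_width: 0.0624
time: 27.82
position: [0.648, -0.101, 0.153]
tool_rot: [-0.057, 0.998, -0.0, 0.001]
ft_force: [-0.7, -0.6, -0.3]
grip_width: 0.0809
pos [ 0.648 -0.101  0.153] t 27.82 w 0.0809 f [-0.7 -0.6 -0.3]
turn units [-0.01  0.02 -0.06] shift units now [1.63 9.55 1.06] after turn [1.58 9.55 1.08]
scene
 (0.95, array([ 0.4997, -0.414 ,  0.0165]), array([118., 265.]))
 (0.82, array([ 0.6604, -0.0975,  0.0763]), array([276., 272.]))
 (0.61, array([ 0.708 , -0.3261,  0.0188]), array([156., 325.]))
side
 (0.78, array([ 0.6464, -0.1014,  0.0781]), array([395., 237.]))
 (0.77, array([ 0.4909, -0.4153,  0.0162]), array([467., 401.]))
```

View pics/y2.png

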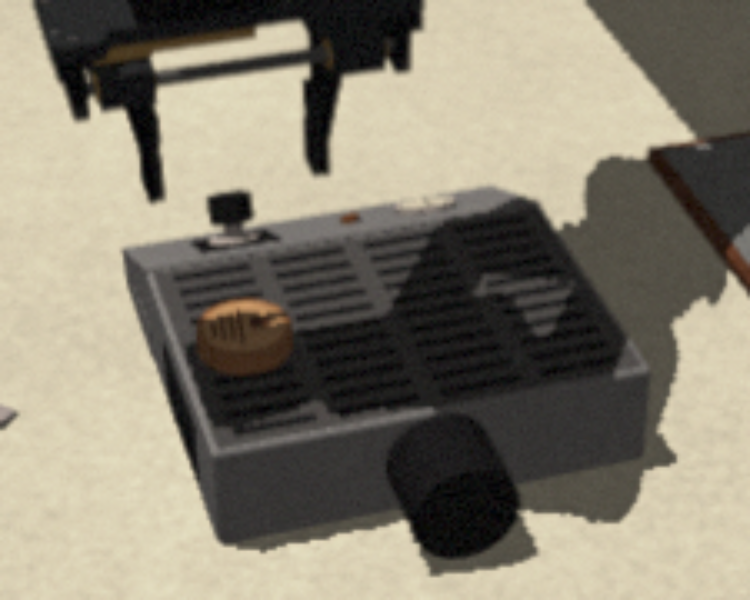

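Medallion v lies flat on the bed (crop (245,335)). Next is the far board medallion.

```bash
python3 -m crank '0 0 0 0.1 1 0 -1;0 0 0 0.1 1 0 -1;0 0 0 0.2 1 0 -1;0 0 0 0.2 1 0 -1;0 0 0 0.2 1 0 -1';python3 -m crank '0 0 0 0.3 1 0 -1;0 0 0 0.3 1 0 -1;0 0 0 0 0.6 0 -1;0 0 0 0 0 0 -1'; python3 go.py .54 .271 .11 6.8
python3 - <<'E'
from h import *
for n in("scene","side","wrist"):
    p=cam(n,"z1"+n);print(n,*find(p,"medal_1_c"),sep="\n ")
E
```

```text
time: 28.7
position: [0.5869, 0.0969, 0.1413]
tool_rot: [-0.053, 0.999, 0.002, -0.008]
ft_force: [0.6, -0.1, 0.4]
grip_width: 0.087
time: 29.2
position: [0.5447, 0.203, 0.1358]
tool_rot: [-0.055, 0.998, 0.002, -0.015]
ft_force: [-0.5, -0.3, 0.2]
grip_width: 0.0872
pos [0.5447 0.203  0.1358] t 29.2 w 0.0872 f [-0.5 -0.3  0.2]
turn units [ 0.06 -0.34 -0.09] shift units now [-0.09  1.7   0.65] after turn [-0.09  1.7   0.65]
scene
side
wrist
```

View pics/z1wrist.png

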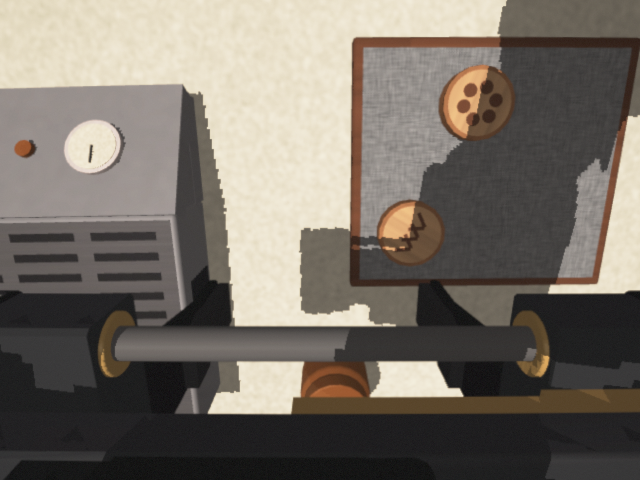

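Run:
```python
from h import *
p=cam("wrist")
for c in((411,228),(479,99)): print(bp(p,c,.026))
s=cam("scene");im=s["img"][190:310,380:530];cv2.imwrite("pics/z2s.png",cv2.resize(im[:,:,::-1],(750,600)))
s=cam("side");im=s["img"][140:260,140:290];cv2.imwrite("pics/z2p.png",cv2.resize(im[:,:,::-1],(750,600)))
for c in((411,228),(479,99)):
    q=dict(p);q["xyz"]=np.array(p["xyz"])+[0,0,.022];print(bp(q,c,.026))
```

```text
[0.53388081 0.27092799 0.026     ]
[0.43167751 0.30539554 0.026     ]
[0.53821686 0.27671146 0.026     ]
[0.4284739  0.31372172 0.026     ]
```

View pics/z2s.png

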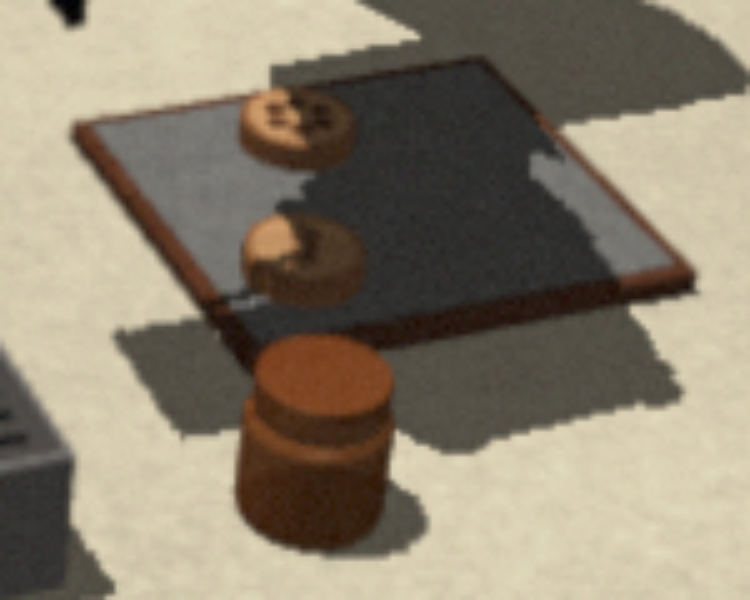

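Neither board medallion has moved, and the wrist view agrees within about 5 mm. Descending on (0.539, 0.271).

```bash
python3 -m crank '0.05 -0.34 0 0 0.85 0 -1;0 0 0 -0.1 0.85 0 -1;0 0 0 0 0 0 -1';python3 -m crank '0 0 0 0 0 0.8 -1;0 0 0 0 0 0.8 -1;0 0 0 0 0 0.6 -1;0 0 0 0 0 0 -1'; python3 go.py .539 .271 -.007 6.8
```

```text
time: 30.02
position: [0.5447, 0.2685, 0.1379]
tool_rot: [-0.051, 0.999, 0.0, 0.002]
ft_force: [-0.7, 0.4, 0.2]
grip_width: 0.0867
time: 30.52
position: [0.5469, 0.2651, 0.049]
tool_rot: [-0.05, 0.999, -0.001, 0.004]
ft_force: [-0.9, 0.3, 0.5]
grip_width: 0.0872
pos [0.5469 0.2651 0.049 ] t 30.52 w 0.0872 f [-0.9  0.3  0.5]
turn units [-0.02  0.08 -0.2 ] shift units now [0.19 0.17 1.4 ] after turn [0.18 0.17 1.4 ]
```

```bash
python3 -m crank '0 0.05 -0.2 0.18 0.17 0.4 -1;0 0 0 0 0 0.5 -1;0 0 0 0 0 0.3 -1;0 0 0 0 0 0.15 -1;0 0 0 0 0 0 -1';  python3 go.py .539 .271 -.007 6.8
```

```text
time: 31.15
position: [0.5405, 0.2714, -0.0046]
tool_rot: [-0.06, 0.998, -0.0, 0.003]
ft_force: [-1.1, 0.3, 0.7]
grip_width: 0.0869
pos [ 0.5405  0.2714 -0.0046] t 31.15 w 0.0869 f [-1.1  0.3  0.7]
turn units [-0.01  0.08  0.01] shift units now [ 0.04 -0.01  0.06] after turn [ 0.04 -0.01  0.06]
```

```bash
python3 -m crank '0 0 0 0.04 0 0.05 -1;0 0 0 0 0 0 0;0 0 0 0 0 0 0.5;0 0 0 0 0 0 1;0 0 0 0 0 0 1' 30;python3 -m crank '0 0 0 0 0 0 1;0 0 0 0 0 0 1;0 0 0 0 0 0 1;0 0 0 0 0 -0.4 1;0 0 0 0 0 -0.8 1'; python3 -m crank '0 0 0 0 0 -1 1;0 0 0 0 0 -1 1;0 0 0 0 0 -0.8 1;0 0 0 0 0 0 1'; python3 go.py .628 .0684 .09
```

```text
time: 31.78
position: [0.5401, 0.2716, -0.005]
tool_rot: [-0.06, 0.998, 0.0, 0.005]
ft_force: [0.2, -0.3, -0.5]
grip_width: 0.0548
time: 32.4
position: [0.5376, 0.2709, 0.0425]
tool_rot: [-0.06, 0.998, -0.001, 0.002]
ft_force: [0.2, 0.5, -0.4]
grip_width: 0.0526
time: 32.9
position: [0.5389, 0.2716, 0.1646]
tool_rot: [-0.06, 0.998, 0.001, 0.007]
ft_force: [0.1, 0.2, -0.6]
grip_width: 0.0529
pos [0.5389 0.2716 0.1646] t 32.9 w 0.0529 f [ 0.1  0.2 -0.6]
turn units [0.   0.15 0.01] shift units now [-1.58 -5.31  1.88] after turn [-1.61 -5.31  1.86]
```

```bash
python3 -m crank '0 0.1 0 -0.3 -0.95 0 1;0 0 0 -0.3 -0.95 0 1;0 0 0 -0.3 -0.95 0 1;0 0 0 -0.3 -0.95 0 1;0 0 0 -0.3 -0.95 0.3 1';python3 -m crank '0 0 0 0 -0.5 0.3 1;0 0 0 0 0 0 1'; python3 go.py .628 .0684 .049
```

```text
time: 33.52
position: [0.6191, 0.0884, 0.15]
tool_rot: [-0.063, 0.998, 0.001, -0.001]
ft_force: [1.0, 0.6, -0.2]
grip_width: 0.0531
time: 33.78
position: [0.6198, 0.0658, 0.1345]
tool_rot: [-0.061, 0.998, 0.001, -0.003]
ft_force: [0.0, -0.0, 0.6]
grip_width: 0.0526
pos [0.6198 0.0658 0.1345] t 33.77 w 0.0526 f [ 0.  -0.   0.6]
turn units [ 0.03 -0.08  0.04] shift units now [-0.23  0.03  2.14] after turn [-0.21  0.04  2.14]
```

```bash
python3 -m crank '0 0 0 -0.22 0.04 0.6 1;0 0 0 0 0 0.6 1;0 0 0 0 0 0.5 1;0 0 0 0 0 0.2 1;0 0 0 0 0 0 1'; python3 go.py .628 .0684 .049
```

```text
time: 34.4
position: [0.6242, 0.0764, 0.0571]
tool_rot: [-0.064, 0.998, 0.003, -0.005]
ft_force: [0.2, 0.4, -0.5]
grip_width: 0.0533
pos [0.6242 0.0764 0.0571] t 34.4 w 0.0533 f [ 0.2  0.4 -0.5]
turn units [ 0.08 -0.11  0.1 ] shift units now [-0.07 -0.21  0.2 ] after turn [-0.07 -0.21  0.2 ]
```

```bash
python3 -m crank '0.08 -0.1 0 -0.07 -0.2 0.1 1;0 0 0 0 0 0.12 1;0 0 0 0 0 0 1';python3 go.py .628 .0684 .048; python3 -m crank '0 0 0 0 0 0.03 1;0 0 0 0 0 0 0.3;0 0 0 0 0 0 -0.4;0 0 0 0 0 0 -0.5;0 0 0 0 0 0 -0.5'; python3 -m crank '0 0 0 0 0 -0.3 -0.5;0 0 0 0 0 -0.8 -0.6;0 0 0 0 0 -1 -0.8;0 0 0 0 0 -0.5 -1;0 0 0 0 0 0 -1';python3 go.py .436 .3055 .11 6.8
python3 - <<'E'
from h import *
p=cam("scene");im=p["img"][170:350,200:425];cv2.imwrite("pics/y3.png",cv2.resize(im[:,:,::-1],(750,600)))
E
```

```text
time: 34.78
position: [0.6294, 0.0688, 0.0498]
tool_rot: [-0.064, 0.998, -0.001, 0.002]
ft_force: [0.1, 0.8, -0.5]
grip_width: 0.053
pos [0.6294 0.0688 0.0498] t 34.77 w 0.053 f [ 0.1  0.8 -0.5]
turn units [-0.02  0.04  0.11] shift units now [ 0.04 -0.01  0.05] after turn [ 0.04 -0.01  0.05]
time: 35.4
position: [0.6301, 0.0686, 0.0494]
tool_rot: [-0.064, 0.998, -0.001, 0.003]
ft_force: [-0.0, 0.5, -0.0]
grip_width: 0.0647
time: 36.02
position: [0.6301, 0.0687, 0.1593]
tool_rot: [-0.064, 0.998, -0.001, 0.004]
ft_force: [-0.3, -0.1, -0.8]
grip_width: 0.0854
pos [0.6301 0.0687 0.1593] t 36.02 w 0.0854 f [-0.3 -0.1 -0.8]
turn units [-0.02  0.08  0.1 ] shift units now [4.07 6.49 1.19] after turn [4.12 6.45 1.23]
```

View pics/y3.png

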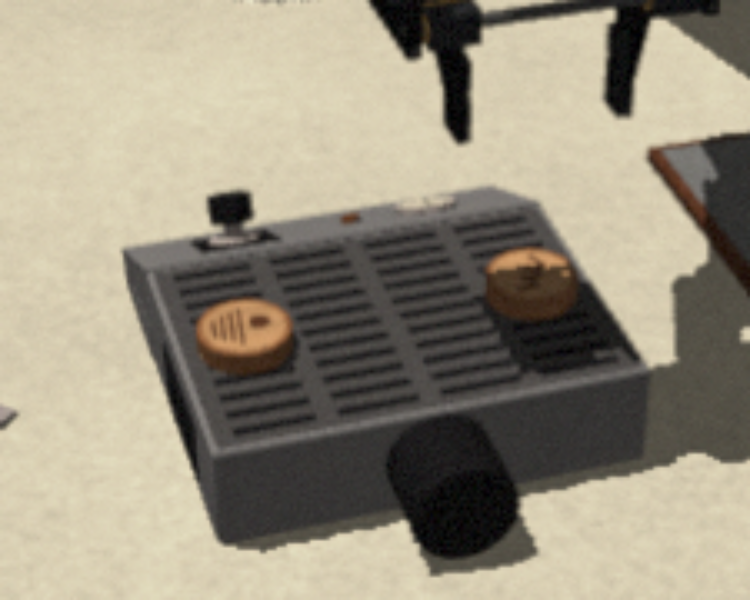

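Two lie flat on the bed. Now the third.

```bash
python3 -m crank '0 0 0.1 0.6 0.93 0 -1;0 0 0 0.6 0.93 0 -1;0 0 0 0.6 0.93 0 -1;0 0 0 0.6 0.93 0 -1;0 0 0 0.6 0.93 0 -1';python3 -m crank '0 0 0 0.6 0.93 0 -1;0 0 0 0.4 0.8 0 -1;0 0 0 0 0 0 -1'; python3 go.py .436 .3055 -.007
python3 - <<'E'
from h import *
s=cam("scene");im=s["img"][190:310,380:530];cv2.imwrite("pics/z3s.png",cv2.resize(im[:,:,::-1],(750,600)))
s=cam("wrist","z3w")
E
```

```text
time: 36.7
position: [0.4836, 0.2403, 0.1519]
tool_rot: [-0.056, 0.998, -0.001, -0.001]
ft_force: [-0.3, 0.7, -0.5]
grip_width: 0.0871
time: 37.08
position: [0.4293, 0.3072, 0.1484]
tool_rot: [-0.058, 0.998, -0.002, -0.005]
ft_force: [0.4, 0.4, -0.1]
grip_width: 0.0871
pos [0.4293 0.3072 0.1484] t 37.08 w 0.0871 f [ 0.4  0.4 -0.1]
turn units [-0.05 -0.12 -0.04] shift units now [-0.2  -0.05  3.88] after turn [-0.16 -0.06  3.89]
```

View pics/z3s.png

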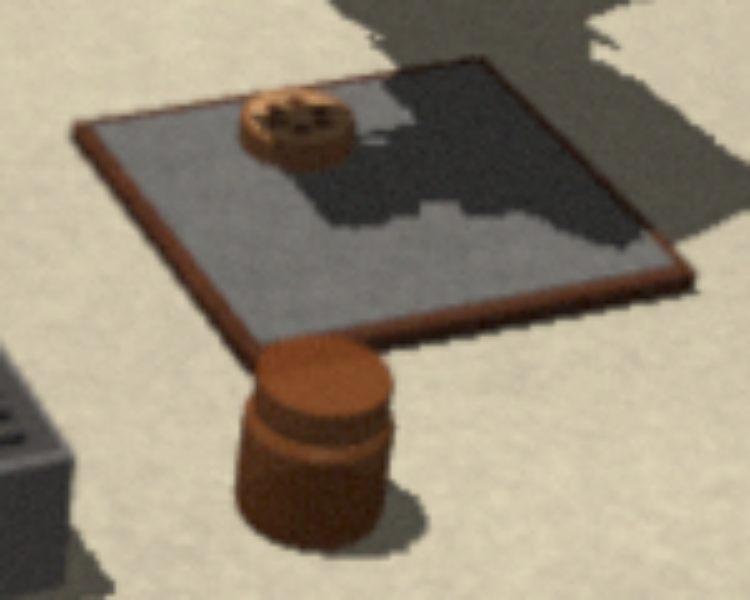

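```bash
python3 -m crank '-0.05 -0.12 0 -0.18 -0.06 0 -1;0 0 0 0 0 0.8 -1;0 0 0 0 0 0.8 -1;0 0 0 0 0 0.6 -1;0 0 0 0 0 0 -1'; python3 go.py .436 .3055 -.006
```

```text
time: 37.8
position: [0.4474, 0.2993, 0.0584]
tool_rot: [-0.052, 0.999, 0.001, 0.004]
ft_force: [-0.1, -0.5, -0.0]
grip_width: 0.0869
pos [0.4474 0.2993 0.0584] t 37.8 w 0.0869 f [-0.1 -0.5 -0. ]
turn units [ 0.01  0.1  -0.17] shift units now [0.28 0.18 1.61] after turn [0.26 0.19 1.61]
```

```bash
python3 -m crank '0 0.1 -0.15 0.26 0.19 0.4 -1;0 0 0 0 0 0.5 -1;0 0 0 0 0 0.4 -1;0 0 0 0 0 0.2 -1;0 0 0 0 0 0 -1'; python3 go.py .436 .3055 -.006
```

```text
time: 38.42
position: [0.4382, 0.3065, -0.0025]
tool_rot: [-0.058, 0.998, 0.001, 0.002]
ft_force: [-0.2, 0.2, -0.6]
grip_width: 0.0869
pos [ 0.4382  0.3065 -0.0025] t 38.42 w 0.0869 f [-0.2  0.2 -0.6]
turn units [ 0.03  0.05 -0.03] shift units now [ 0.06 -0.02  0.09] after turn [ 0.06 -0.02  0.09]
```

```bash
python3 -m crank '0 0 0 0.06 -0.02 0.09 -1;0 0 0 0 0 0 0;0 0 0 0 0 0 0.5;0 0 0 0 0 0 1;0 0 0 0 0 0 1' 30;python3 -m crank '0 0 0 0 0 0 1;0 0 0 0 0 0 1;0 0 0 0 0 0 1;0 0 0 0 0 -0.4 1;0 0 0 0 0 -0.8 1'; python3 -m crank '0 0 0 0 0 -1 1;0 0 0 0 0 -1 1;0 0 0 0 0 -0.8 1;0 0 0 0 0 0 1'; python3 go.py .638 -.016 .09
```

```text
time: 39.05
position: [0.4369, 0.306, -0.0047]
tool_rot: [-0.058, 0.998, 0.002, 0.004]
ft_force: [-0.0, -0.7, 0.0]
grip_width: 0.0552
time: 39.67
position: [0.4349, 0.305, 0.0432]
tool_rot: [-0.058, 0.998, 0.001, 0.001]
ft_force: [-0.3, 0.9, -0.7]
grip_width: 0.0533
time: 40.17
position: [0.4358, 0.3053, 0.1647]
tool_rot: [-0.058, 0.998, 0.002, 0.005]
ft_force: [0.1, -0.7, -0.1]
grip_width: 0.0533
pos [0.4358 0.3053 0.1647] t 40.17 w 0.0533 f [ 0.1 -0.7 -0.1]
turn units [ 0.05  0.12 -0.03] shift units now [-4.07 -8.57  1.87] after turn [-4.07 -8.57  1.87]
```

```bash
python3 -m crank '0 0 0 -0.45 -0.95 0 1;0 0 0 -0.45 -0.95 0 1;0 0 0 -0.45 -0.95 0 1;0 0 0 -0.45 -0.95 0 1;0 0 0 -0.45 -0.95 0 1';python3 -m crank '0 0 0 -0.45 -0.95 0 1;0 0 0 -0.45 -0.95 0 1;0 0 0 -0.45 -0.95 0 1;0 0 0 -0.2 -0.5 0 1;0 0 0 0 0 0 1'; python3 go.py .638 -.016 .049
```

```text
time: 40.8
position: [0.5448, 0.1246, 0.1624]
tool_rot: [-0.061, 0.998, 0.003, 0.002]
ft_force: [0.3, -0.5, -0.3]
grip_width: 0.0534
time: 41.42
position: [0.6212, -0.0069, 0.1566]
tool_rot: [-0.059, 0.998, 0.004, -0.004]
ft_force: [-0.3, 0.3, -0.5]
grip_width: 0.0532
pos [ 0.6212 -0.0069  0.1566] t 41.42 w 0.0532 f [-0.3  0.3 -0.5]
turn units [ 0.1  -0.08 -0.  ] shift units now [-0.41 -0.3   2.69] after turn [-0.39 -0.28  2.69]
```

```bash
python3 -m crank '0.1 -0.08 0 -0.4 -0.28 0.3 1;0 0 0 0 0 0.7 1;0 0 0 0 0 0.7 1;0 0 0 0 0 0.5 1;0 0 0 0 0 0 1'; python3 go.py .638 -.016 .049
```

```text
time: 42.05
position: [0.638, -0.0101, 0.063]
tool_rot: [-0.063, 0.998, 0.0, -0.001]
ft_force: [-0.1, 1.3, -0.9]
grip_width: 0.053
pos [ 0.638  -0.0101  0.063 ] t 42.05 w 0.053 f [-0.1  1.3 -0.9]
turn units [ 0.01 -0.02  0.08] shift units now [ 0.02 -0.15  0.35] after turn [ 0.02 -0.15  0.35]
```

```bash
python3 -m crank '0 0 0 0 -0.15 0.15 1;0 0 0 0 0 0.15 1;0 0 0 0 0 0.06 1;0 0 0 0 0 0 1';python3 go.py .638 -.016 .048
```

```text
time: 42.55
position: [0.6406, -0.0157, 0.0496]
tool_rot: [-0.063, 0.998, -0.0, 0.001]
ft_force: [-1.1, 0.4, -1.1]
grip_width: 0.0529
pos [ 0.6406 -0.0157  0.0496] t 42.55 w 0.0529 f [-1.1  0.4 -1.1]
turn units [-0.    0.03  0.1 ] shift units now [0.06 0.   0.04] after turn [ 0.06 -0.    0.04]
```

```bash
python3 -m crank '0 0 0 0 0 0.04 1;0 0 0 0 0 0 0.3;0 0 0 0 0 0 -0.3;0 0 0 0 0 0 -0.4;0 0 0 0 0 0 -0.4'; python3 -m crank '0 0 0 0 0 -0.3 -0.4;0 0 0 0 0 -0.8 -0.4;0 0 0 0 0 -1 -0.4;0 0 0 0 0 -0.5 -0.4;0 0 0 0 0 0 -0.4'
python3 - <<'E'
from h import *
p=cam("scene");im=p["img"][170:350,200:425];cv2.imwrite("pics/y4.png",cv2.resize(im[:,:,::-1],(750,600)))
p=cam("side","y4s")
E
python3 go.py .45 -.1 .15 6.8 -25
```

```text
time: 43.18
position: [0.6414, -0.0159, 0.0491]
tool_rot: [-0.063, 0.998, -0.0, 0.002]
ft_force: [-0.7, -0.3, 0.6]
grip_width: 0.0603
time: 43.8
position: [0.6414, -0.016, 0.1589]
tool_rot: [-0.063, 0.998, -0.001, 0.003]
ft_force: [0.3, -0.4, -0.1]
grip_width: 0.0608
pos [ 0.6399 -0.0157  0.1566] t 43.9 w 0.0609 f [ 0.6 -0.6 -0.6]
turn units [ 0.02 -4.97  0.09] shift units now [ 4.98 -1.49  0.15] after turn [ 4.57 -1.53 -1.95]
```

View pics/y4.png

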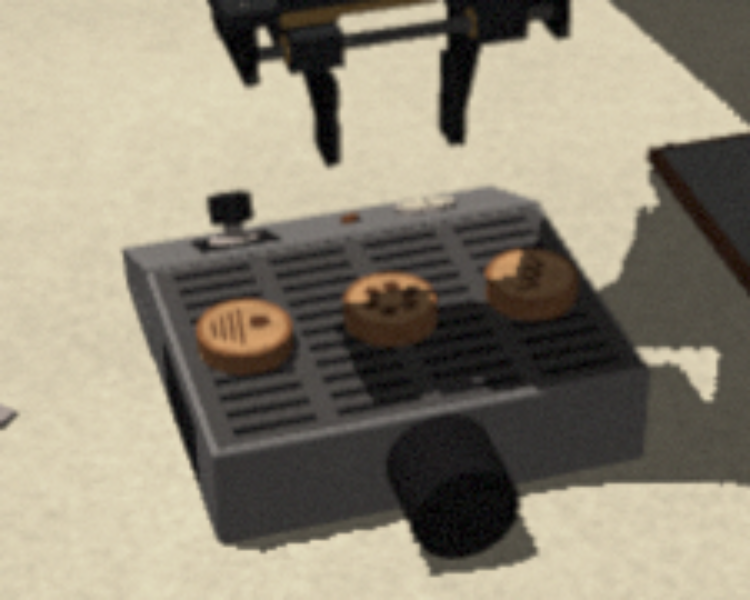

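All three lie flat on the bed (crops (245,335), (390,310) and (530,285)), with the knob in. Now I back off, tilt 25° and go to the knob.

```bash
python3 -m crank '0 0 0.05 0.95 -0.35 0 -0.2;0 0 0 0.95 -0.35 0 -0.2;0 0 0 0.95 -0.35 0 -0.2;0 0 0 0.95 -0.35 0 -0.2;0 0 0 0.2 -0.2 0 -0.2';python3 -m crank '0 -1 0 0 0 0 -0.2;0 -1 0 0 0 0 -0.2;0 -1 0 0 0 0 -0.2;0 -1 0 0 0 0 -0.2;0 -0.97 0 0 0 0 -0.2'; python3 go.py .4883 -.0948 .0947 6.8 -25
```

```text
time: 44.52
position: [0.4812, -0.0987, 0.1499]
tool_rot: [-0.062, 0.998, 0.002, -0.004]
ft_force: [0.4, -0.5, 0.2]
grip_width: 0.0524
time: 45.15
position: [0.491, -0.0978, 0.1557]
tool_rot: [-0.055, 0.976, 0.013, 0.209]
ft_force: [0.3, -1.1, -0.3]
grip_width: 0.0522
pos [ 0.491  -0.0978  0.1557] t 45.15 w 0.0522 f [ 0.3 -1.1 -0.3]
turn units [-0.01 -0.16 -0.08] shift units now [0.68 0.08 1.37] after turn [0.7  0.08 1.36]
```

```bash
python3 -m crank '0 -0.16 -0.08 0.35 0.04 0.2 -0.2;0 0 0 0.35 0.04 0.5 -0.2;0 0 0 0 0 0.4 -0.2;0 0 0 0 0 0 -0.2'; python3 go.py .4883 -.0948 .0947 6.8 -25
python3 - <<'E'
from h import *
o=robot.get_obs();t=o["position"];r=R.from_quat(o["tool_rot"]);K=np.array([.503,-.093,.063])
for n in("scene","side","wrist"):
    p=cam(n,"k1"+n); 
    a=proj(p,t)[0];b=proj(p,t+r.apply([0,0,-.022]))[0];c=proj(p,t+[0,0,.022])[0];k=proj(p,K)[0]
    x,y=(np.clip(k,[60,50],[580,430])-[60,50]).astype(int)
    im=cv2.resize(p["img"][y:y+100,x:x+120][:,:,::-1],None,fx=6,fy=6,interpolation=cv2.INTER_CUBIC)
    for q,col in((a,(0,0,255)),(b,(0,255,0)),(c,(255,0,0)),(k,(255,0,255))): cv2.circle(im,tuple(((q-[x,y])*6).astype(int).tolist()),4,col,2)
    cv2.imwrite(f"pics/k1{n}c.png",im); print(find(p,"fan_knob_grip"))
E
```

```text
time: 45.65
position: [0.4981, -0.0882, 0.1211]
tool_rot: [-0.057, 0.979, 0.005, 0.195]
ft_force: [-0.1, -0.2, -0.5]
grip_width: 0.0523
pos [ 0.4981 -0.0882  0.1211] t 45.65 w 0.0523 f [-0.1 -0.2 -0.5]
turn units [-0.15 -0.51  0.  ] shift units now [ 0.5  -0.13  0.51] after turn [ 0.52 -0.14  0.49]
[(0.43, array([ 0.5151, -0.1003,  0.0645]), array([266., 235.]))]
[(0.68, array([ 0.4946, -0.0964,  0.0705]), array([342., 279.]))]
[(0.86, array([ 0.5005, -0.098 ,  0.071 ]), array([308., 228.]))]
```

View pics/k1scenec.png

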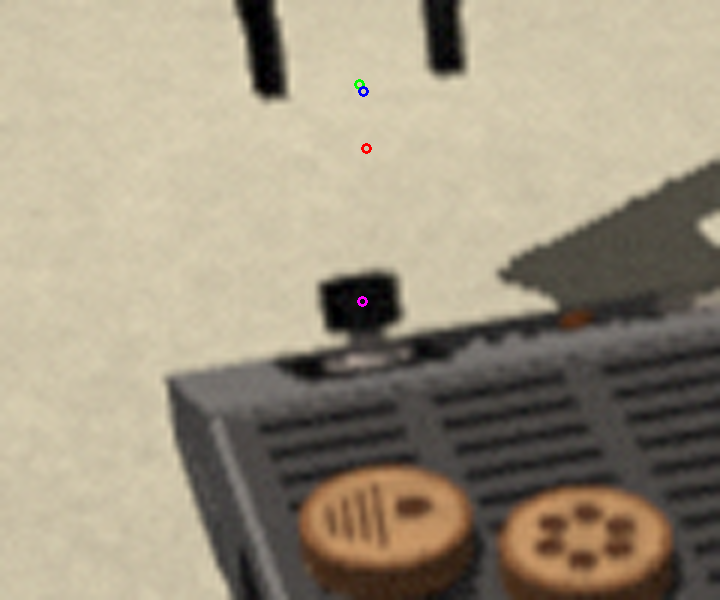

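View pics/k1sidec.png

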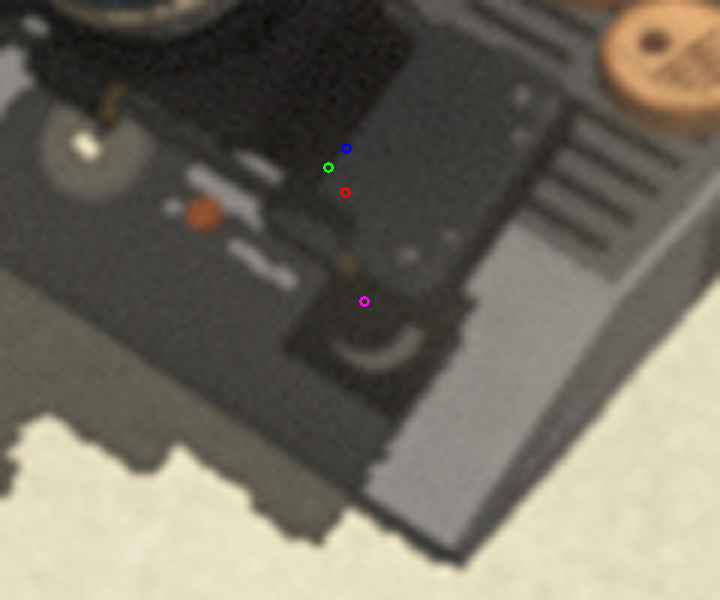

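View pics/k1wristc.png

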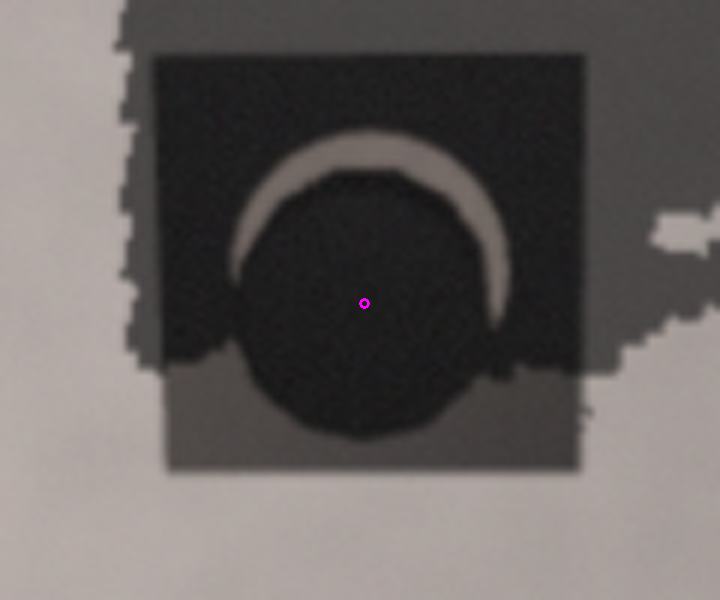

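K (0.503, -0.093, 0.063) projects onto the head centre in the wrist crop, and the tip model fits. Aligning to the pre-grasp.

```bash
python3 -m crank '-0.15 -0.51 0 0 0 0 -0.2;0 0 0 0.5 -0.14 0.4 -0.2;0 0 0 0 0 0 -0.2';python3 go.py .4883 -.0948 .0947 6.8 -25
```

```text
time: 46.32
position: [0.5003, -0.0889, 0.1211]
tool_rot: [-0.05, 0.979, 0.006, 0.197]
ft_force: [-0.1, -0.4, 0.5]
grip_width: 0.0522
pos [ 0.5003 -0.0889  0.1211] t 46.33 w 0.0522 f [-0.1 -0.4  0.5]
turn units [-0.17 -0.46 -0.15] shift units now [ 0.54 -0.11  0.49] after turn [ 0.56 -0.11  0.46]
```

```bash
python3 -c "
from h import *
o=robot.get_obs();print(o['q'].round(3))"
```

```text
[-0.55   0.422  2.112  0.702  0.361 -2.855]
```

Joint 6 has hit its -2.85 limit at full tilt. The fingers close along y, so a smaller tilt grips the cylinder just as well, and I use 10° instead.

```bash
python3 -m crank '0 0.9 0 0 0 -0.2 -0.2;0 0.9 0 0 0 -0.2 -0.2;0 0.7 0 0 0 0 -0.2;0 0 0 0 0 0 -0.2';python3 go.py .497 -.0937 .0975 6.8 -10;  python3 -c "
from h import *
o=robot.get_obs();print(o['q'].round(3))"
```

```text
time: 46.82
position: [0.4935, -0.0885, 0.134]
tool_rot: [-0.05, 0.995, 0.002, 0.09]
ft_force: [0.0, 0.5, 0.0]
grip_width: 0.0522
pos [ 0.4935 -0.0885  0.134 ] t 46.83 w 0.0522 f [0.  0.5 0. ]
turn units [-0.08  0.06 -0.2 ] shift units now [ 0.09 -0.13  0.91] after turn [ 0.09 -0.14  0.91]
[-0.463  0.408  1.945  0.155  0.639 -2.252]
```

```bash
python3 -m crank '-0.08 0.06 -0.2 0.09 -0.14 0.3 -0.2;0 0 0 0 0 0.3 -0.2;0 0 0 0 0 0.2 -0.2;0 0 0 0 0 0 -0.2';python3 go.py .509 -.0923 .0285 6.8 -10
python3 - <<'E'
from h import *
for n in("scene","wrist"):
    p=cam(n); im=p["img"][160:260,210:330] if n=="scene" else p["img"][180:380,200:440]
    cv2.imwrite(f"pics/k2{n}.png",cv2.resize(im[:,:,::-1],(720,600),interpolation=cv2.INTER_CUBIC))
E
```

```text
time: 47.32
position: [0.4939, -0.0925, 0.0993]
tool_rot: [-0.059, 0.994, 0.007, 0.086]
ft_force: [0.5, -0.7, 0.5]
grip_width: 0.0528
pos [ 0.4939 -0.0925  0.0993] t 47.33 w 0.0528 f [ 0.5 -0.7  0.5]
turn units [ 0.03 -0.01 -0.01] shift units now [-0.06 -0.04  1.81] after turn [-0.06 -0.04  1.81]
```

View pics/k2scene.png

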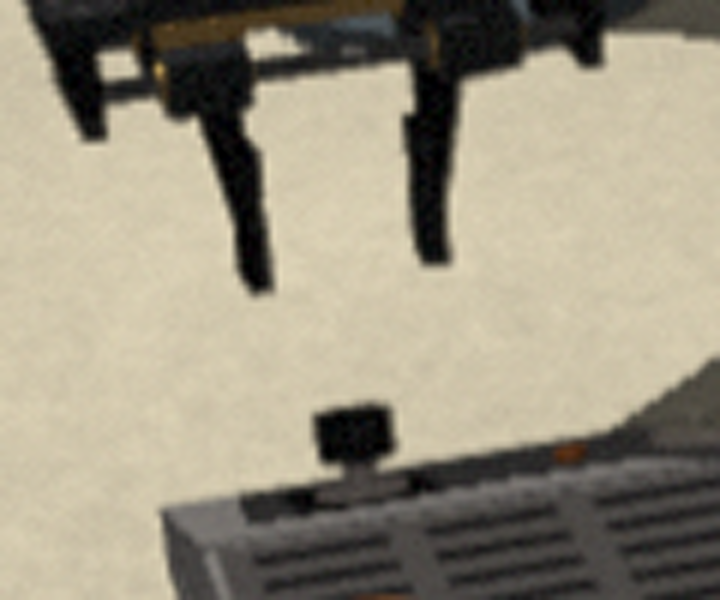

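View pics/k2wrist.png

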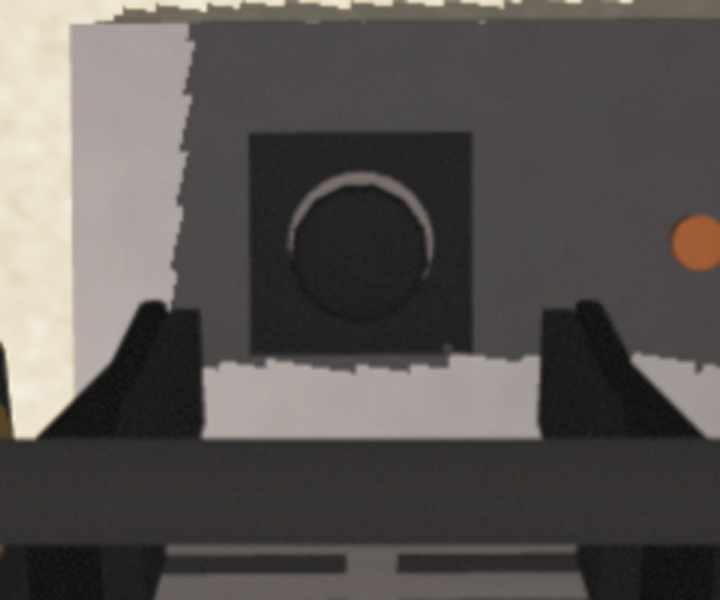

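```bash
python3 -m crank '0 0 0 -0.06 -0.05 0.5 -0.2;0 0 0 0 0 0.5 -0.2;0 0 0 0 0 0.35 -0.2;0 0 0 0 0 0.2 -0.2;0 0 0 0 0 0 -0.2';python3 go.py .509 -.0923 .0285 6.8 -10
```

```text
time: 48.05
position: [0.5101, -0.0937, 0.0396]
tool_rot: [-0.059, 0.994, 0.005, 0.09]
ft_force: [0.6, -0.3, -0.8]
grip_width: 0.0521
pos [ 0.5101 -0.0937  0.0396] t 48.05 w 0.0521 f [ 0.6 -0.3 -0.8]
turn units [-0.01  0.06  0.  ] shift units now [0.07 0.04 0.27] after turn [0.07 0.04 0.27]
```

```bash
python3 -m crank '0 0.06 0 0.07 0.03 0.15 -0.2;0 0 0 0 0 0.1 -0.2;0 0 0 0 0 0 0.1;0 0 0 0 0 0 0.6;0 0 0 0 0 0 1' 30;python3 -m crank '0 0 0 0 0 0 1;0 0 0 0 0 0 1;0 0 0 0 0 0 1'; python3 go.py .509 -.0923 .0285 6.8 -10
```

```text
time: 48.68
position: [0.5095, -0.0928, 0.0298]
tool_rot: [-0.059, 0.994, 0.004, 0.088]
ft_force: [-0.5, -0.2, -0.3]
grip_width: 0.03
time: 49.05
position: [0.5095, -0.093, 0.0299]
tool_rot: [-0.059, 0.994, 0.004, 0.088]
ft_force: [0.3, -1.2, -0.3]
grip_width: 0.0269
pos [ 0.5095 -0.093   0.0299] t 49.05 w 0.0269 f [ 0.3 -1.2 -0.3]
turn units [-0.03  0.02  0.01] shift units now [0.02 0.02 0.03] after turn [0.02 0.02 0.03]
```

Knob gripped at 27 mm. I pull along its axis (15° off the tool's -z).

```bash
python3 -m crank '0 0 0 0.026 0 -0.1 1;0 0 0 0.026 0 -0.1 1;0 0 0 0.026 0 -0.1 1;0 0 0 0.026 0 -0.1 1;0 0 0 0 0 0 1' 40; python3 go.py .509 -.0923 .0285 6.8 -10
```

```text
time: 49.68
position: [0.5031, -0.0937, 0.0435]
tool_rot: [-0.058, 0.994, 0.004, 0.088]
ft_force: [-1.8, -0.7, 4.4]
grip_width: 0.027
pos [ 0.5031 -0.0937  0.0435] t 49.67 w 0.027 f [-1.8 -0.7  4.4]
turn units [-0.02  0.01 -0.01] shift units now [-0.08  0.02  0.4 ] after turn [-0.08  0.02  0.4 ]
```

```bash
python3 -m crank '0 0 0 0 0 0 1;0 0 0 0 0 0 1;0 0 0 0 0 0 1'
python3 - <<'E'
from h import *
for n in("scene","side"):
    p=cam(n); im=p["img"][170:320,210:390] if n=="scene" else p["img"][180:330,260:440]
    cv2.imwrite(f"pics/k3{n}.png",cv2.resize(im[:,:,::-1],(720,600),interpolation=cv2.INTER_CUBIC))
E
```

```text
time: 50.05
position: [0.5031, -0.0938, 0.0437]
tool_rot: [-0.058, 0.994, 0.004, 0.088]
ft_force: [2.8, 0.1, -5.7]
grip_width: 0.0271
```

View pics/k3scene.png

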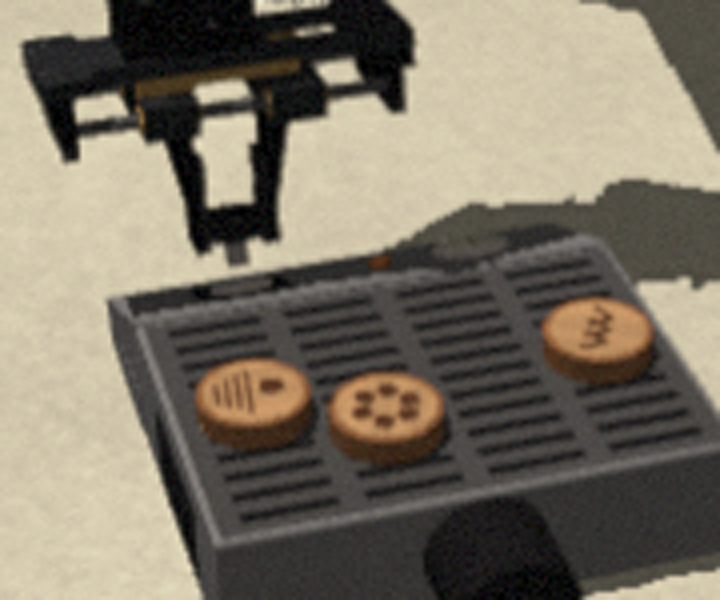

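The knob is out, stem visible at crop (237,252). The flower medallion has been knocked aside to crop (388,410), so I check it is still within limits.

```bash
cat > bedpos.py <<'E'
from h import *
def tobed(X,c=(.638,-.016),a=6.8):
    a=np.radians(a);d=X[:2]-np.array(c);return np.array([d[0]*np.cos(a)+d[1]*np.sin(a),-d[0]*np.sin(a)+d[1]*np.cos(a)])*1e3
E
python3 - <<'E'
from bedpos import *
p=cam("scene")
for c in((253,388),(388,400),(598,325)):
    X=bp(p,(210+c[0]/4,170+c[1]/4),.079);print(X.round(4),tobed(X).round(1))
E
for i in 1; do python3 -m crank '0 0 0 0 0 0 1;0 0 0 0 0 0 1;0 0 0 0 0 0 1;0 0 0 0 0 0 1;0 0 0 0 0 0 1'; done; python3 go.py .5031 -.0938 .0437 6.8 -10
```

```text
[ 0.6482 -0.1009  0.079 ] [  0.1 -85.5]
[ 0.6687 -0.0404  0.079 ] [ 27.6 -27.8]
[0.6268 0.0691 0.079 ] [-1.1 85.8]
time: 50.82
position: [0.5031, -0.0938, 0.0437]
tool_rot: [-0.058, 0.994, 0.004, 0.088]
ft_force: [1.8, -0.5, -5.1]
grip_width: 0.0271
pos [ 0.5031 -0.0938  0.0437] t 50.83 w 0.0271 f [ 1.8 -0.5 -5.1]
turn units [-0.02  0.02 -0.02] shift units now [ 0. -0.  0.] after turn [ 0. -0.  0.]
```

It is at bed (28, -28) mm, still inside the limits. Holding still for the ten seconds.

```bash
python3 -m crank '0 0 0 0 0 0 1;0 0 0 0 0 0 1;0 0 0 0 0 0 1;0 0 0 0 0 0 1;0 0 0 0 0 0 1' >/dev/null; python3 -m crank '0 0 0 0 0 0 1;0 0 0 0 0 0 1;0 0 0 0 0 0 1;0 0 0 0 0 0 1;0 0 0 0 0 0 1' >/dev/null;python3 -m crank '0 0 0 0 0 0 1;0 0 0 0 0 0 1;0 0 0 0 0 0 1;0 0 0 0 0 0 1;0 0 0 0 0 0 1' >/dev/null;python3 -m crank '0 0 0 0 0 0 1;0 0 0 0 0 0 1;0 0 0 0 0 0 1;0 0 0 0 0 0 1;0 0 0 0 0 0 1' >/dev/null;python3 -m crank '0 0 0 0 0 0 1;0 0 0 0 0 0 1;0 0 0 0 0 0 1;0 0 0 0 0 0 1;0 0 0 0 0 0 1'; python3 go.py .5031 -.0938 .0437 6.8 -10
python3 -c "
from h import *
p=cam('scene');cv2.imwrite('pics/k4.png',cv2.resize(p['img'][170:320,210:390][:,:,::-1],(720,600)))"
```

```text
time: 53.95
position: [0.5031, -0.0938, 0.0437]
tool_rot: [-0.058, 0.994, 0.004, 0.088]
ft_force: [2.0, 0.0, -5.2]
grip_width: 0.0275
pos [ 0.5031 -0.0938  0.0437] t 53.95 w 0.0275 f [ 2.   0.  -5.2]
turn units [-0.02  0.02 -0.02] shift units now [-0. -0.  0.] after turn [-0. -0.  0.]
```

View pics/k4.png

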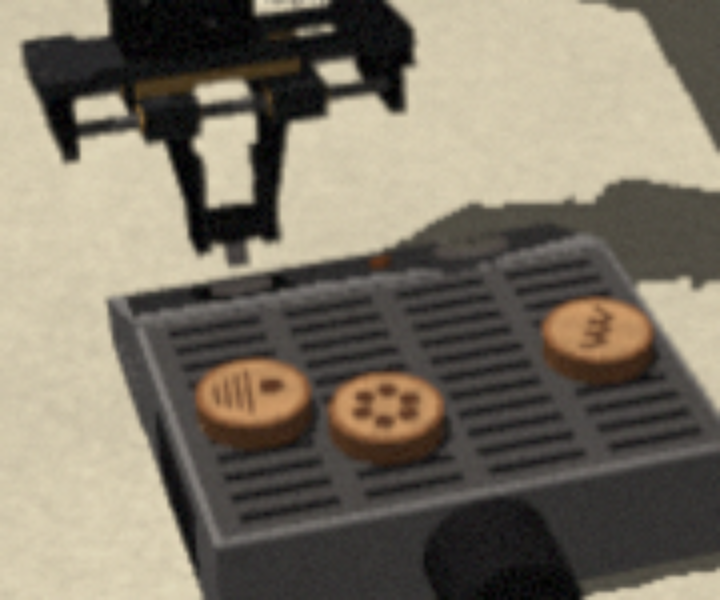

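Head-to-bezel gap grew by about 7 px, where 14 mm of travel predicts 6.5, so the knob is fully out. I keep waiting.

```bash
python3 -m crank '0 0 0 0 0 0 1;0 0 0 0 0 0 1;0 0 0 0 0 0 1;0 0 0 0 0 0 1;0 0 0 0 0 0 1' >/dev/null; python3 -m crank '0 0 0 0 0 0 1;0 0 0 0 0 0 1;0 0 0 0 0 0 1;0 0 0 0 0 0 1;0 0 0 0 0 0 1' >/dev/null;python3 -m crank '0 0 0 0 0 0 1;0 0 0 0 0 0 1;0 0 0 0 0 0 1;0 0 0 0 0 0 1;0 0 0 0 0 0 1' >/dev/null;python3 -m crank '0 0 0 0 0 0 1;0 0 0 0 0 0 1;0 0 0 0 0 0 1;0 0 0 0 0 0 1;0 0 0 0 0 0 1' ;python3 -m crank '0 0 0 0 0 0 1;0 0 0 0 0 0 1;0 0 0 0 0 0 1;0 0 0 0 0 0 1;0 0 0 0 0 0 1' >/dev/null; python3 -m crank '0 0 0 0 0 0 1;0 0 0 0 0 0 1;0 0 0 0 0 0 1;0 0 0 0 0 0 1;0 0 0 0 0 0 1' >/dev/null;python3 -m crank '0 0 0 0 0 0 1;0 0 0 0 0 0 1;0 0 0 0 0 0 1;0 0 0 0 0 0 1;0 0 0 0 0 0 1' >/dev/null;python3 -m crank '0 0 0 0 0 0 1;0 0 0 0 0 0 1;0 0 0 0 0 0 1;0 0 0 0 0 0 1;0 0 0 0 0 0 1' >/dev/null;python3 -m crank '0 0 0 0 0 0 1;0 0 0 0 0 0 1;0 0 0 0 0 0 1;0 0 0 0 0 0 1;0 0 0 0 0 0 1' >/dev/null;python3 -m crank '0 0 0 0 0 0 1;0 0 0 0 0 0 1;0 0 0 0 0 0 1;0 0 0 0 0 0 1;0 0 0 0 0 0 1'
python3 -c "
from h import *
p=cam('scene');cv2.imwrite('pics/k5.png',cv2.resize(p['img'][170:320,210:390][:,:,::-1],(720,600)))"
```

```text
time: 56.5
position: [0.5031, -0.0937, 0.0437]
tool_rot: [-0.058, 0.994, 0.004, 0.088]
ft_force: [1.5, -0.5, -4.4]
grip_width: 0.0267
time: 60.25
position: [0.5031, -0.0938, 0.0437]
tool_rot: [-0.058, 0.994, 0.004, 0.088]
ft_force: [2.3, 0.2, -5.6]
grip_width: 0.0267
```

View pics/k5.png

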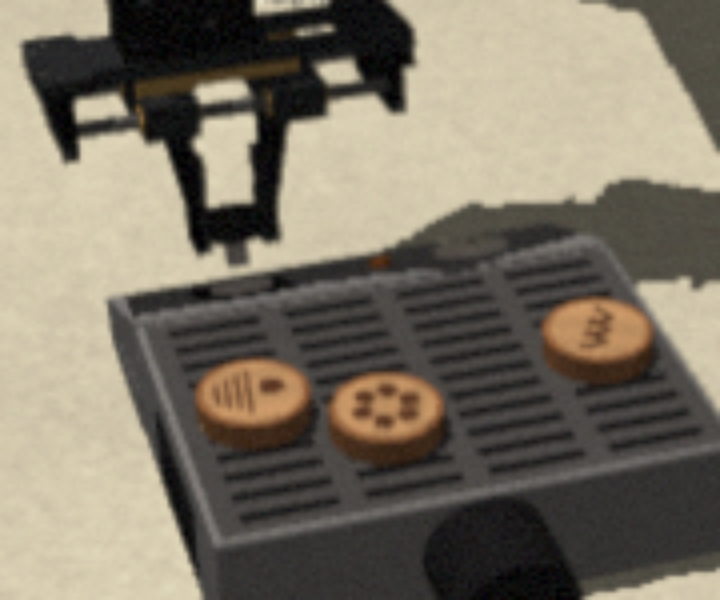

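About 10.6 s out. Now I push it back in.

```bash
python3 -m crank '0 0 0 -0.026 0 0.1 1;0 0 0 -0.026 0 0.1 1;0 0 0 -0.026 0 0.1 1;0 0 0 -0.026 0 0.1 1;0 0 0 0 0 0 1'; python3 go.py .5095 -.093 .0299 6.8 -10
```

```text
time: 60.92
position: [0.5092, -0.093, 0.0306]
tool_rot: [-0.059, 0.994, 0.004, 0.088]
ft_force: [2.2, -0.5, -5.8]
grip_width: 0.0267
pos [ 0.5092 -0.093   0.0306] t 60.92 w 0.0267 f [ 2.2 -0.5 -5.8]
turn units [-0.03  0.02  0.  ] shift units now [-0.   -0.    0.02] after turn [-0.   -0.    0.02]
```

```bash
python3 -m crank '0 0 0 -0.01 0 0.04 1;0 0 0 0 0 0.02 1;0 0 0 0 0 0 1'; python3 -m crank '0 0 0 0 0 0 0.2;0 0 0 0 0 0 -0.2;0 0 0 0 0 0 -0.3;0 0 0 0 0 0 -0.3';python3 -m crank '0 0 0 0 0 -0.3 -0.3;0 0 0 0 0 -0.7 -0.3;0 0 0 0 0 -1 -0.3;0 0 0 0 0 -1 -0.6;0 0 0 0 0 0 -0.6'
python3 - <<'E'
from bedpos import *
p=cam("scene");cv2.imwrite('pics/k6.png',cv2.resize(p['img'][170:320,210:390][:,:,::-1],(720,600),interpolation=cv2.INTER_CUBIC))
for c in((253,388),(388,400),(598,325)):
    X=bp(p,(210+c[0]/4,170+c[1]/4),.079);print(X.round(4),tobed(X).round(1))
E
```

```text
time: 61.3
position: [0.5092, -0.093, 0.0306]
tool_rot: [-0.06, 0.994, 0.004, 0.088]
ft_force: [1.1, -0.8, -3.5]
grip_width: 0.0271
time: 61.8
position: [0.5097, -0.0929, 0.0297]
tool_rot: [-0.06, 0.994, 0.004, 0.088]
ft_force: [-0.3, 0.4, 0.2]
grip_width: 0.0536
time: 62.42
position: [0.4876, -0.0953, 0.1533]
tool_rot: [-0.06, 0.994, 0.003, 0.088]
ft_force: [-0.1, 0.4, 1.0]
grip_width: 0.0666
[ 0.6482 -0.1009  0.079 ] [  0.1 -85.5]
[ 0.6687 -0.0404  0.079 ] [ 27.6 -27.8]
[0.6268 0.0691 0.079 ] [-1.1 85.8]
```

View pics/k6.png

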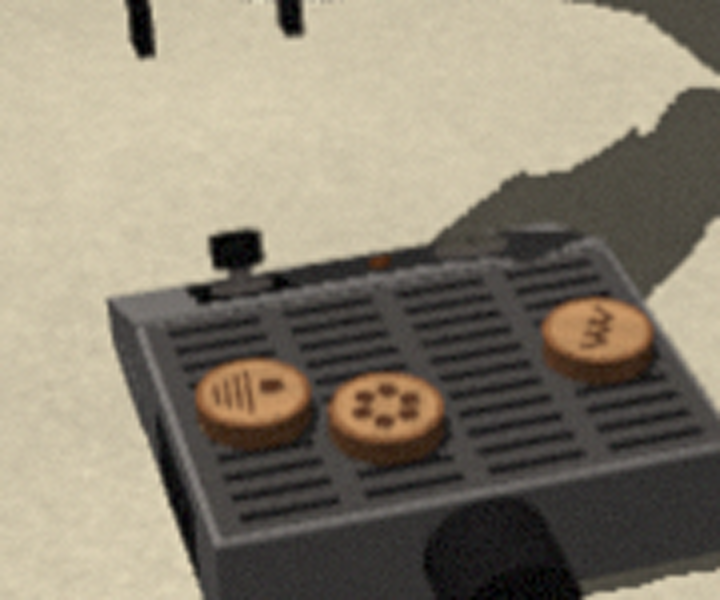

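Run:
```python
from h import *
p=cam("scene","k7s")
a=cv2.imread("pics/a_scene.png")[215:250,245:305];b=p["img"][215:250,245:305][:,:,::-1]
cv2.imwrite("pics/k7.png",np.vstack([cv2.resize(x,None,fx=8,fy=8,interpolation=cv2.INTER_CUBIC) for x in(a,b)]))
```

```text
(no output)
```

View pics/k7.png

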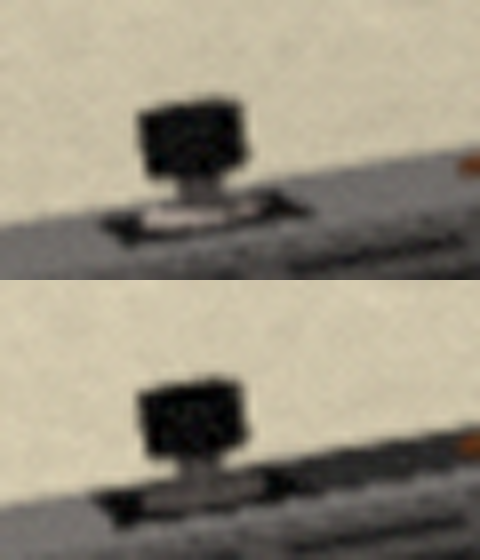

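Knob is back exactly where it started (compare crops). The flower medallion now sits near v, so I untilt and yaw the tool 90° so the fingers close along bed x and clear the neighbours.

```bash
python3 -m crank '0 1 0 0 0 0 -1;0 1 0 0 0 0 -1;0 0 1 0 0 0 -1;0 0 1 0 0 0 -1;0 0 1 0 0 0 -1';python3 -m crank '0 0 1 0 0 0 -1;0 0 1 0 0 0 -1;0 0 1 0 0 0 -1;0 0 1 0 0 0 -1;0 0 1 0 0 0 -1';python3 -m crank '0 0 1 0 0 0 -1;0 0 1 0 0 0 -1;0 0 1 0 0 0 -1;0 0 1 0 0 0 -1;0 0 1 0 0 0 -1';python3 -m crank '0 0 1 0 0 0 -1;0 0 1 0 0 0 -1;0 0 1 0 0 0 -1;0 0 1 0 0 0 -1;0 0 1 0 0 0 -1'; python3 go.py .6482 -.1009 .12 -83.2
```

```text
time: 63.15
position: [0.4814, -0.0923, 0.1437]
tool_rot: [0.076, 0.997, 0.001, -0.011]
ft_force: [-0.3, -0.1, -0.3]
grip_width: 0.0871
time: 63.78
position: [0.4763, -0.0897, 0.1354]
tool_rot: [0.297, 0.955, -0.0, -0.02]
ft_force: [0.4, -0.1, -0.9]
grip_width: 0.0871
time: 64.4
position: [0.4712, -0.0872, 0.1274]
tool_rot: [0.502, 0.864, -0.006, -0.029]
ft_force: [0.2, 0.2, -1.0]
grip_width: 0.0872
time: 65.03
position: [0.466, -0.0847, 0.1194]
tool_rot: [0.683, 0.73, -0.015, -0.035]
ft_force: [-0.4, 1.5, 0.1]
grip_width: 0.0871
pos [ 0.466  -0.0847  0.1194] t 65.03 w 0.0871 f [-0.4  1.5  0.1]
turn units [-0.8  -0.37 -0.6 ] shift units now [-0.7   4.51 -0.35] after turn [-0.94  4.48 -0.01]
```

```bash
python3 -m crank '-0.8 -0.37 -0.6 0 0 -0.8 -1;0 0 0 -0.2 0.9 0 -1;0 0 0 -0.2 0.9 0 -1;0 0 0 -0.2 0.9 0 -1;0 0 0 -0.2 0.9 0 -1';python3 -m crank '0 0 0 -0.1 0.9 0 -1;0 0 0 0 0 0 -1'; python3 go.py .6482 -.1009 .046 -83.2
```

```text
time: 65.65
position: [0.6105, -0.0974, 0.1418]
tool_rot: [0.664, 0.748, -0.003, -0.009]
ft_force: [0.3, -0.3, 0.3]
grip_width: 0.0867
time: 65.9
position: [0.6485, -0.0969, 0.1364]
tool_rot: [0.664, 0.748, -0.004, -0.012]
ft_force: [0.6, 0.3, 0.5]
grip_width: 0.0866
pos [ 0.6485 -0.0969  0.1364] t 65.9 w 0.0866 f [0.6 0.3 0.5]
turn units [-0.25 -0.13  0.01] shift units now [-0.13  0.03  2.26] after turn [-0.1  -0.02  2.26]
```

```bash
python3 -m crank '-0.25 -0.13 0 -0.1 0 0.4 -1;0 0 0 0 0 0.7 -1;0 0 0 0 0 0.5 -1;0 0 0 0 0 0 -1';python3 go.py .6482 -.1009 .046 -83.2
```

```text
time: 66.4
position: [0.6408, -0.0987, 0.0643]
tool_rot: [0.663, 0.748, -0.003, -0.007]
ft_force: [-0.5, 0.4, -0.2]
grip_width: 0.0872
pos [ 0.6408 -0.0987  0.0643] t 66.4 w 0.0872 f [-0.5  0.4 -0.2]
turn units [-0.16 -0.07  0.01] shift units now [-0.08  0.18  0.45] after turn [-0.08  0.18  0.46]
```

```bash
python3 -m crank '-0.16 -0.07 0 -0.08 0.19 0.1 -1;0 0 0 0 0 0.2 -1;0 0 0 0 0 0.12 -1;0 0 0 0 0 0 -1';python3 go.py .6482 -.1009 .046 -83.2
```

```text
time: 66.9
position: [0.6492, -0.1013, 0.0476]
tool_rot: [0.663, 0.748, 0.001, 0.001]
ft_force: [-0.2, -0.0, 0.2]
grip_width: 0.087
pos [ 0.6492 -0.1013  0.0476] t 66.9 w 0.087 f [-0.2 -0.   0.2]
turn units [0.02 0.01 0.01] shift units now [ 0.01 -0.02  0.04] after turn [ 0.01 -0.02  0.04]
```

```bash
python3 -m crank '0 0 0 0 0 0.05 -1;0 0 0 0 0 0 0;0 0 0 0 0 0 0.5;0 0 0 0 0 0 1;0 0 0 0 0 0 1' 30;python3 -m crank '0 0 0 0 0 0 1;0 0 0 0 0 0 1;0 0 0 0 0 -0.4 1;0 0 0 0 0 -0.8 1;0 0 0 0 0 -1 1'; python3 -m crank '0 0 0 0 0 -0.6 1;0 0 0 0 0 0 1'; python3 go.py .4755 .396 .1 -83.2
python3 -c "
from h import *
p=cam('scene');cv2.imwrite('pics/m1.png',cv2.resize(p['img'][140:320,210:426][:,:,::-1],(720,600)))"
```

```text
time: 67.53
position: [0.6499, -0.1014, 0.0465]
tool_rot: [0.663, 0.748, 0.001, 0.002]
ft_force: [0.9, -0.3, 0.7]
grip_width: 0.0545
time: 68.15
position: [0.6471, -0.1006, 0.1347]
tool_rot: [0.663, 0.748, -0.001, -0.002]
ft_force: [0.3, -0.2, 0.2]
grip_width: 0.0529
time: 68.4
position: [0.6501, -0.1015, 0.1656]
tool_rot: [0.663, 0.748, 0.001, 0.003]
ft_force: [0.3, 0.4, -0.4]
grip_width: 0.0531
pos [ 0.6501 -0.1015  0.1656] t 68.4 w 0.0531 f [ 0.3  0.4 -0.4]
turn units [0.07 0.03 0.01] shift units now [12.88 -2.86  1.59] after turn [12.87 -2.86  1.64]
```

View pics/m1.png

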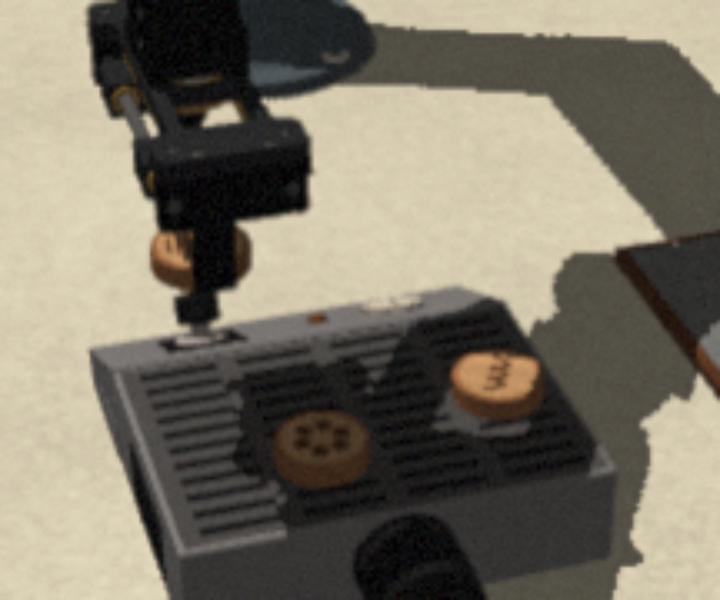

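```bash
python3 -m crank '0 0 0 0.9 -0.2 0 1;0 0 0 0.9 -0.2 0 1;0 0 0 0.9 -0.2 0 1;0 0 0 0.9 -0.2 0 1;0 0 0 0.9 -0.2 0 1';python3 -m crank '0 0 0 0.9 -0.2 0 1;0 0 0 0.9 -0.2 0 1;0 0 0 0.9 -0.2 0 1;0 0 0 0.9 -0.2 0 1;0 0 0 0.9 -0.2 0 1'; python3 go.py .4755 .396 .1 -83.2
```

```text
time: 69.08
position: [0.5832, 0.0748, 0.1573]
tool_rot: [0.666, 0.746, -0.002, -0.002]
ft_force: [1.1, -0.4, 0.3]
grip_width: 0.0531
time: 69.7
position: [0.5151, 0.2538, 0.1508]
tool_rot: [0.666, 0.746, -0.008, -0.007]
ft_force: [-0.1, 0.9, 0.6]
grip_width: 0.0531
pos [0.5151 0.2538 0.1508] t 69.7 w 0.0531 f [-0.1  0.9  0.6]
turn units [-0.24 -0.01 -0.07] shift units now [ 3.64 -0.56  1.28] after turn [ 3.65 -0.56  1.27]
```

```bash
python3 -m crank '-0.24 0 -0.07 0.9 -0.14 0 1;0 0 0 0.9 -0.14 0 1;0 0 0 0.9 -0.14 0 1;0 0 0 0.9 -0.14 0 1;0 0 0 0 0 0.4 1';python3 go.py .4755 .396 -.006 -83.2
```

```text
time: 70.32
position: [0.469, 0.3991, 0.1283]
tool_rot: [0.662, 0.749, -0.004, -0.002]
ft_force: [0.2, -0.1, -0.7]
grip_width: 0.0529
pos [0.469  0.3991 0.1283] t 70.33 w 0.0529 f [ 0.2 -0.1 -0.7]
turn units [-0.11  0.02  0.05] shift units now [-0.09  0.18  3.36] after turn [-0.1   0.15  3.36]
```

```bash
python3 -m crank '-0.1 0 0 -0.1 0.15 0.6 1;0 0 0 0 0 0.8 1;0 0 0 0 0 0.8 1;0 0 0 0 0 0.6 1;0 0 0 0 0 0 1';python3 go.py .4755 .396 -.006 -83.2
```

```text
time: 70.95
position: [0.4695, 0.3874, 0.0041]
tool_rot: [0.663, 0.749, -0.01, -0.001]
ft_force: [0.1, -0.3, 0.2]
grip_width: 0.0531
pos [0.4695 0.3874 0.0041] t 70.95 w 0.0531 f [ 0.1 -0.3  0.2]
turn units [-0.19  0.13  0.04] shift units now [0.2  0.18 0.25] after turn [0.2  0.18 0.25]
```

```bash
python3 -m crank '-0.19 0.13 0 0.2 0.18 0 1;0 0 0 0 0 0.12 1;0 0 0 0 0 0.08 1;0 0 0 0 0 0 1';python3 go.py .4755 .396 -.006 -83.2
```

```text
time: 71.45
position: [0.4777, 0.3966, -0.0027]
tool_rot: [0.663, 0.749, 0.002, 0.001]
ft_force: [0.4, -0.7, -0.0]
grip_width: 0.0529
pos [ 0.4777  0.3966 -0.0027] t 71.45 w 0.0529 f [ 0.4 -0.7 -0. ]
turn units [ 0.05 -0.02  0.03] shift units now [-0.01 -0.06  0.08] after turn [-0.01 -0.06  0.08]
```

```bash
python3 -m crank '0 0 0 0 0 0.09 1;0 0 0 0 0 0.02 1;0 0 0 0 0 0 0.3;0 0 0 0 0 0 -0.4;0 0 0 0 0 0 -0.5'; python3 -m crank '0 0 0 0 0 0 -0.5;0 0 0 0 0 -0.3 -0.5;0 0 0 0 0 -0.8 -0.6;0 0 0 0 0 -1 -1;0 0 0 0 0 -1 -1'; python3 -m crank '0 0 0 0 0 -1 -1;0 0 0 0 0 0 -1';python3 go.py .6285 .069 .12 -83.2
python3 -c "
from h import *
p=cam('scene');cv2.imwrite('pics/m2.png',cv2.resize(p['img'][170:320,350:530][:,:,::-1],(720,600)))"
```

```text
time: 72.08
position: [0.4781, 0.3971, -0.0064]
tool_rot: [0.663, 0.749, 0.003, 0.001]
ft_force: [-0.1, 0.4, 1.5]
grip_width: 0.0625
time: 72.7
position: [0.4755, 0.3954, 0.1194]
tool_rot: [0.663, 0.749, -0.0, -0.0]
ft_force: [0.3, 0.4, 0.5]
grip_width: 0.0817
time: 72.95
position: [0.4778, 0.3969, 0.1665]
tool_rot: [0.663, 0.749, 0.005, 0.001]
ft_force: [-0.0, 0.8, -0.8]
grip_width: 0.0865
pos [0.4778 0.3969 0.1665] t 72.95 w 0.0865 f [-0.   0.8 -0.8]
turn units [ 0.1  -0.05  0.03] shift units now [-8.6   2.74  1.15] after turn [-8.58  2.77  1.16]
```

View pics/m2.png

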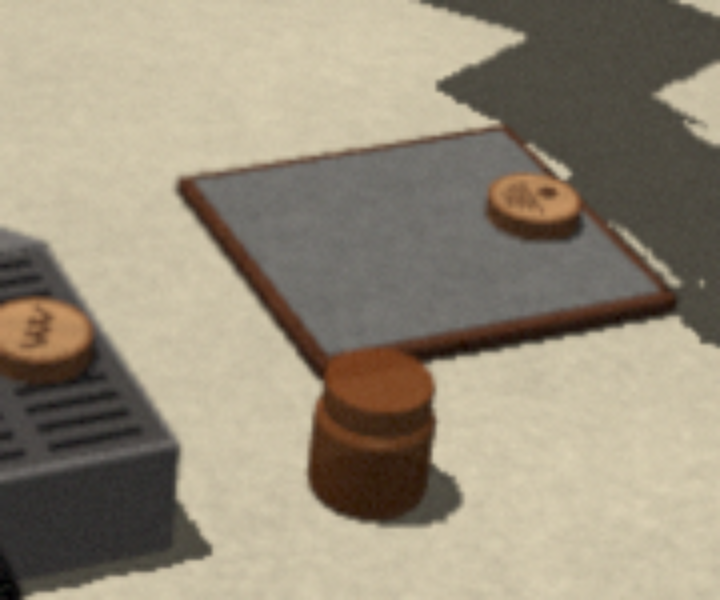

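v is flat on the board (crop (535,200)). Next, the zigzag medallion.

```bash
python3 -m crank '0.1 -0.05 0.03 -0.95 0.3 0 -1;0 0 0 -0.95 0.3 0 -1;0 0 0 -0.95 0.3 0 -1;0 0 0 -0.95 0.3 0 -1;0 0 0 -0.95 0.3 0 -1';python3 -m crank '0 0 0 -0.95 0.3 0 -1;0 0 0 -0.95 0.3 0 -1;0 0 0 -0.95 0.3 0 -1;0 0 0 -0.8 0.3 0 -1;0 0 0 0 0 0 -1'; python3 go.py .6285 .069 .046 -83.2
```

```text
time: 73.62
position: [0.5544, 0.211, 0.1588]
tool_rot: [0.661, 0.75, -0.007, -0.004]
ft_force: [-0.2, 0.2, -0.6]
grip_width: 0.0868
time: 74.25
position: [0.6172, 0.0642, 0.1508]
tool_rot: [0.663, 0.748, -0.012, -0.01]
ft_force: [-1.8, 0.2, 0.8]
grip_width: 0.0868
pos [0.6172 0.0642 0.1508] t 74.25 w 0.0868 f [-1.8  0.2  0.8]
turn units [-0.36  0.02  0.02] shift units now [0.09 0.38 2.61] after turn [0.09 0.3  2.62]
```

```bash
python3 -m crank '-0.36 0 0 0.09 0.3 0.4 -1;0 0 0 0 0 0.8 -1;0 0 0 0 0 0.7 -1;0 0 0 0 0 0 -1';python3 go.py .6285 .069 .046 -83.2
```

```text
time: 74.75
position: [0.6225, 0.0728, 0.0691]
tool_rot: [0.663, 0.749, -0.003, -0.004]
ft_force: [-1.2, -0.2, -0.7]
grip_width: 0.0871
pos [0.6225 0.0728 0.0691] t 74.75 w 0.0871 f [-1.2 -0.2 -0.7]
turn units [-0.1  -0.02  0.03] shift units now [-0.11  0.14  0.58] after turn [-0.11  0.14  0.58]
```

```bash
python3 -m crank '-0.1 0 0 -0.11 0.15 0.2 -1;0 0 0 0 0 0.2 -1;0 0 0 0 0 0.15 -1;0 0 0 0 0 0 -1';python3 go.py .6285 .069 .046 -83.2
```

```text
time: 75.25
position: [0.6304, 0.0701, 0.048]
tool_rot: [0.662, 0.749, 0.002, 0.001]
ft_force: [-0.9, 0.1, -0.6]
grip_width: 0.0872
pos [0.6304 0.0701 0.048 ] t 75.25 w 0.0872 f [-0.9  0.1 -0.6]
turn units [ 0.04 -0.02  0.05] shift units now [-0.02 -0.05  0.05] after turn [-0.02 -0.05  0.05]
```

```bash
python3 -m crank '0 0 0 -0.02 -0.04 0.05 -1;0 0 0 0 0 0 0;0 0 0 0 0 0 0.5;0 0 0 0 0 0 1;0 0 0 0 0 0 1' 30;python3 -m crank '0 0 0 0 0 0 1;0 0 0 0 0 0 1;0 0 0 0 0 -0.4 1;0 0 0 0 0 -0.8 1;0 0 0 0 0 -1 1'; python3 -m crank '0 0 0 0 0 -0.6 1;0 0 0 0 0 0 1'; python3 go.py .4833 .3265 .1 -83.2
```

```text
time: 75.88
position: [0.6295, 0.0689, 0.047]
tool_rot: [0.662, 0.749, 0.002, 0.001]
ft_force: [-1.1, -0.5, -0.5]
grip_width: 0.0549
time: 76.5
position: [0.6266, 0.0689, 0.1354]
tool_rot: [0.662, 0.749, 0.0, -0.002]
ft_force: [1.1, -0.2, -0.0]
grip_width: 0.0531
time: 76.75
position: [0.6296, 0.0688, 0.166]
tool_rot: [0.662, 0.749, 0.003, 0.002]
ft_force: [0.1, 0.3, -0.4]
grip_width: 0.0532
pos [0.6296 0.0688 0.166 ] t 76.75 w 0.0532 f [ 0.1  0.3 -0.4]
turn units [ 0.09 -0.01  0.05] shift units now [ 6.84 -2.86  1.63] after turn [ 6.83 -2.87  1.65]
```

```bash
python3 -m crank '0.09 0 0.05 0.9 -0.38 0 1;0 0 0 0.9 -0.38 0 1;0 0 0 0.9 -0.38 0 1;0 0 0 0.9 -0.38 0 1;0 0 0 0.9 -0.38 0 1';python3 -m crank '0 0 0 0.9 -0.38 0 1;0 0 0 0.9 -0.38 0 1;0 0 0 0.4 -0.2 0 1;0 0 0 0 0 0.4 1'; python3 go.py .4833 .3265 -.006 -83.2
```

```text
time: 77.38
position: [0.5299, 0.2398, 0.1628]
tool_rot: [0.667, 0.745, -0.001, -0.001]
ft_force: [-0.5, 0.7, -0.2]
grip_width: 0.0531
time: 77.88
position: [0.4773, 0.3265, 0.1442]
tool_rot: [0.665, 0.747, -0.003, -0.002]
ft_force: [0.3, -0.6, -0.8]
grip_width: 0.0532
pos [0.4773 0.3265 0.1442] t 77.88 w 0.0532 f [ 0.3 -0.6 -0.8]
turn units [-0.08  0.01 -0.04] shift units now [-0.01  0.17  3.75] after turn [-0.02  0.15  3.76]
```

```bash
python3 -m crank '-0.08 0 -0.04 0 0.15 0.8 1;0 0 0 0 0 0.8 1;0 0 0 0 0 0.8 1;0 0 0 0 0 0.8 1;0 0 0 0 0 0 1';python3 go.py .4833 .3265 -.006 -83.2
```

```text
time: 78.5
position: [0.485, 0.3187, 0.0061]
tool_rot: [0.666, 0.746, -0.004, 0.001]
ft_force: [0.1, -0.7, -0.6]
grip_width: 0.0531
pos [0.485  0.3187 0.0061] t 78.5 w 0.0531 f [ 0.1 -0.7 -0.6]
turn units [-0.06  0.07 -0.06] shift units now [ 0.2  -0.02  0.3 ] after turn [ 0.2  -0.02  0.3 ]
```

```bash
python3 -m crank '-0.06 0.07 -0.05 0.2 0 0.1 1;0 0 0 0 0 0.12 1;0 0 0 0 0 0.06 1;0 0 0 0 0 0 1';python3 go.py .4833 .3265 -.006 -83.2
```

```text
time: 79.0
position: [0.487, 0.3269, -0.0032]
tool_rot: [0.665, 0.747, 0.003, 0.001]
ft_force: [-0.9, 0.3, -0.5]
grip_width: 0.0533
pos [ 0.487   0.3269 -0.0032] t 79.0 w 0.0533 f [-0.9  0.3 -0.5]
turn units [ 0.07 -0.02 -0.02] shift units now [ 0.   -0.09  0.07] after turn [ 0.   -0.09  0.07]
```

```bash
python3 -m crank '0 0 0 0 -0.08 0.07 1;0 0 0 0 0 0.02 1;0 0 0 0 0 0 0.3;0 0 0 0 0 0 -0.4;0 0 0 0 0 0 -0.5'; python3 -m crank '0 0 0 0 0 0 -0.5;0 0 0 0 0 -0.3 -0.5;0 0 0 0 0 -0.8 -0.6;0 0 0 0 0 -1 -1;0 0 0 0 0 -1 -1'; python3 -m crank '0 0 0 0 0 -1 -1;0 0 0 0 0 0 -1';python3 go.py .6687 -.0404 .12 -83.2
python3 - <<'E'
from bedpos import *
p=cam('scene');cv2.imwrite('pics/m3.png',cv2.resize(p['img'][170:330,250:530][:,:,::-1],(798,456)))
E
```

```text
time: 79.62
position: [0.484, 0.3269, -0.0059]
tool_rot: [0.664, 0.747, 0.004, 0.002]
ft_force: [0.2, 0.1, -1.1]
grip_width: 0.0625
time: 80.25
position: [0.4811, 0.3255, 0.12]
tool_rot: [0.664, 0.747, 0.001, 0.0]
ft_force: [1.7, -0.1, -0.5]
grip_width: 0.0816
time: 80.5
position: [0.4834, 0.3266, 0.1666]
tool_rot: [0.664, 0.747, 0.005, 0.002]
ft_force: [-0.0, 0.3, -0.3]
grip_width: 0.0867
pos [0.4834 0.3266 0.1666] t 80.5 w 0.0867 f [-0.   0.3 -0.3]
turn units [ 0.12 -0.03 -0.02] shift units now [-9.66  3.51  1.17] after turn [-9.66  3.51  1.16]
```

View pics/m3.png

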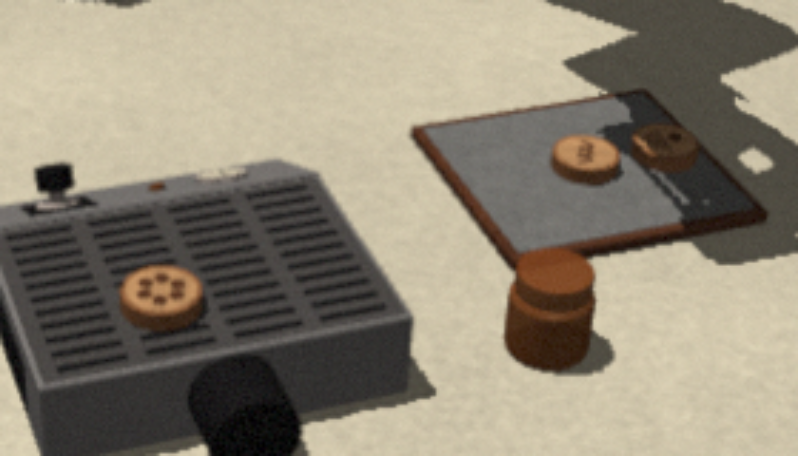

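```bash
python3 -m crank '0.12 0 0 -0.95 0.33 0 -1;0 0 0 -0.95 0.33 0 -1;0 0 0 -0.95 0.33 0 -1;0 0 0 -0.95 0.33 0 -1;0 0 0 -0.95 0.33 0 -1';python3 -m crank '0 0 0 -0.95 0.4 0 -1;0 0 0 -0.95 0.4 0 -1;0 0 0 -0.95 0.4 0 -1;0 0 0 -0.95 0.4 0 -1;0 0 0 -0.95 0.4 0 -1'; python3 -m crank '0 0 0 -0.3 0.3 0 -1;0 0 0 0 0 0 -1';python3 go.py .6687 -.0404 .046 -83.2
python3 - <<'E'
from bedpos import *
p=cam('scene'); cv2.imwrite('pics/m4.png',cv2.resize(p['img'][200:350,210:390][:,:,::-1],(720,600)))
E
```

```text
time: 81.18
position: [0.5651, 0.1419, 0.1575]
tool_rot: [0.662, 0.749, -0.006, -0.007]
ft_force: [0.2, 0.2, 0.3]
grip_width: 0.087
time: 81.8
position: [0.6634, -0.0425, 0.1454]
tool_rot: [0.662, 0.749, -0.012, -0.015]
ft_force: [-0.0, 0.7, -0.4]
grip_width: 0.087
time: 82.05
position: [0.6758, -0.0565, 0.1406]
tool_rot: [0.664, 0.748, -0.013, -0.017]
ft_force: [-0.8, -0.3, -0.5]
grip_width: 0.0874
pos [ 0.6758 -0.0565  0.1406] t 82.05 w 0.0874 f [-0.8 -0.3 -0.5]
turn units [-0.49 -0.1  -0.  ] shift units now [ 0.4  -0.03  2.37] after turn [ 0.42 -0.13  2.37]
```

View pics/m4.png

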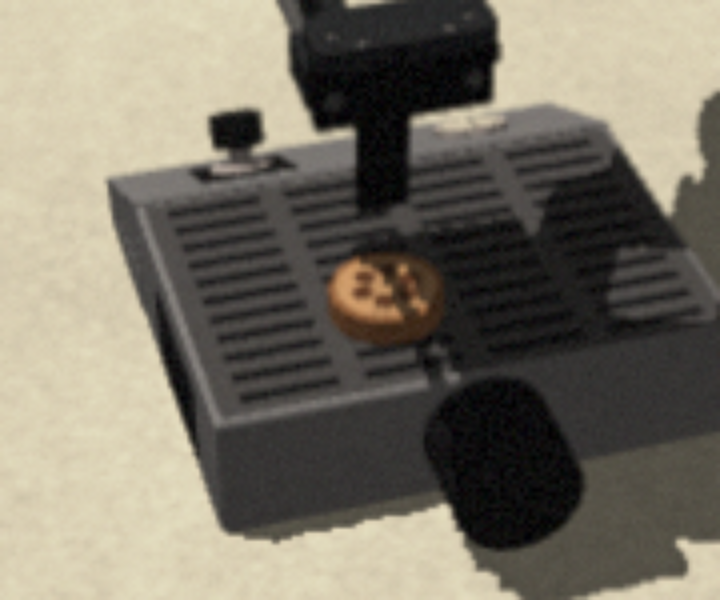

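```bash
python3 -m crank '-0.49 -0.1 0 0.42 -0.13 0 -1;0 0 0 0 0 0.8 -1;0 0 0 0 0 0.7 -1;0 0 0 0 0 0 -1';python3 go.py .6687 -.0404 .046 -83.2
```

```text
time: 82.6
position: [0.6617, -0.0342, 0.0777]
tool_rot: [0.662, 0.749, -0.002, -0.004]
ft_force: [0.1, 0.3, -0.5]
grip_width: 0.0874
pos [ 0.6617 -0.0342  0.0777] t 82.6 w 0.0874 f [ 0.1  0.3 -0.5]
turn units [-0.09 -0.04  0.05] shift units now [-0.18  0.16  0.79] after turn [-0.17  0.15  0.79]
```

```bash
python3 -m crank '-0.09 0 0 -0.17 0.16 0.3 -1;0 0 0 0 0 0.25 -1;0 0 0 0 0 0.15 -1;0 0 0 0 0 0 -1';python3 go.py .6687 -.0404 .046 -83.2
```

```text
time: 83.1
position: [0.6705, -0.0399, 0.0503]
tool_rot: [0.662, 0.75, 0.002, 0.0]
ft_force: [-0.7, -0.0, -0.1]
grip_width: 0.0869
pos [ 0.6705 -0.0399  0.0503] t 83.1 w 0.0869 f [-0.7 -0.  -0.1]
turn units [ 0.04 -0.03  0.06] shift units now [-0.01 -0.05  0.11] after turn [-0.01 -0.05  0.11]
```

```bash
python3 -m crank '0 0 0 0 -0.04 0.11 -1;0 0 0 0 0 0 0;0 0 0 0 0 0 0.5;0 0 0 0 0 0 1;0 0 0 0 0 0 1' 30;python3 -m crank '0 0 0 0 0 0 1;0 0 0 0 0 0 1;0 0 0 0 0 -0.4 1;0 0 0 0 0 -0.8 1;0 0 0 0 0 -1 1'; python3 -m crank '0 0 0 0 0 -0.6 1;0 0 0 0 0 0 1'; python3 go.py .4911 .2569 .1 -83.2
```

```text
time: 83.72
position: [0.6697, -0.0404, 0.0468]
tool_rot: [0.662, 0.75, 0.003, 0.001]
ft_force: [-0.4, 0.9, -1.0]
grip_width: 0.055
time: 84.35
position: [0.6666, -0.04, 0.1349]
tool_rot: [0.662, 0.75, 0.001, -0.002]
ft_force: [0.3, 0.6, -1.6]
grip_width: 0.0531
time: 84.6
position: [0.6697, -0.0408, 0.166]
tool_rot: [0.662, 0.75, 0.003, 0.003]
ft_force: [-0.3, -0.5, -1.6]
grip_width: 0.0529
pos [ 0.6697 -0.0408  0.166 ] t 84.6 w 0.0529 f [-0.3 -0.5 -1.6]
turn units [ 0.1  -0.01  0.06] shift units now [ 7.94 -3.52  1.63] after turn [ 7.92 -3.55  1.65]
```

```bash
python3 -m crank '0.09 0 0.05 0.9 -0.4 0 1;0 0 0 0.9 -0.4 0 1;0 0 0 0.9 -0.4 0 1;0 0 0 0.9 -0.4 0 1;0 0 0 0.9 -0.4 0 1';python3 -m crank '0 0 0 0.9 -0.4 0 1;0 0 0 0.9 -0.4 0 1;0 0 0 0.9 -0.4 0 1;0 0 0 0.7 -0.3 0 1;0 0 0 0 0 0.3 1'; python3 go.py .4911 .2569 -.006 -83.2
```

```text
time: 85.22
position: [0.5654, 0.1299, 0.1626]
tool_rot: [0.666, 0.746, -0.001, -0.001]
ft_force: [0.0, 0.1, -0.3]
grip_width: 0.0531
time: 85.85
position: [0.4828, 0.2636, 0.1474]
tool_rot: [0.665, 0.747, -0.003, -0.003]
ft_force: [0.3, -0.1, 0.0]
grip_width: 0.0525
pos [0.4828 0.2636 0.1474] t 85.85 w 0.0525 f [ 0.3 -0.1  0. ]
turn units [-0.11 -0.01 -0.02] shift units now [-0.19  0.22  3.83] after turn [-0.19  0.19  3.83]
```

```bash
python3 -m crank '-0.1 0 0 -0.17 0.18 0.8 1;0 0 0 0 0 0.8 1;0 0 0 0 0 0.8 1;0 0 0 0 0 0.8 1;0 0 0 0 0 0 1';python3 go.py .4911 .2569 -.006 -83.2
```

```text
time: 86.48
position: [0.4905, 0.2526, 0.0108]
tool_rot: [0.665, 0.747, -0.003, -0.001]
ft_force: [0.3, 0.1, -0.5]
grip_width: 0.053
pos [0.4905 0.2526 0.0108] t 86.47 w 0.053 f [ 0.3  0.1 -0.5]
turn units [-0.06  0.03 -0.04] shift units now [0.1  0.03 0.42] after turn [0.1  0.03 0.42]
```

```bash
python3 -m crank '-0.06 0 0 0.1 0 0.2 1;0 0 0 0 0 0.15 1;0 0 0 0 0 0.06 1;0 0 0 0 0 0 1';python3 go.py .4911 .2569 -.006 -83.2
```

```text
time: 86.98
position: [0.4924, 0.2566, -0.0043]
tool_rot: [0.665, 0.746, 0.001, 0.002]
ft_force: [0.4, -0.9, -1.2]
grip_width: 0.0528
pos [ 0.4924  0.2566 -0.0043] t 86.97 w 0.0528 f [ 0.4 -0.9 -1.2]
turn units [ 0.06  0.02 -0.05] shift units now [ 0.01 -0.03  0.04] after turn [ 0.01 -0.03  0.04]
```

```bash
python3 -m crank '0 0 0 0 0 0.05 1;0 0 0 0 0 0.02 1;0 0 0 0 0 0 0.3;0 0 0 0 0 0 -0.4;0 0 0 0 0 0 -0.5'; python3 -m crank '0 0 0 0 0 0 -0.5;0 0 0 0 0 -0.3 -0.5;0 0 0 0 0 -0.8 -0.6;0 0 0 0 0 -1 -1;0 0 0 0 0 -1 -1'; python3 -m crank '0 0 0 -0.8 0 -1 -1;0 0 0 -0.8 0 0 -1;0 0 0 -0.8 0 0 -1;0 0 0 -0.8 0 0 -1;0 0 0 0 0 0 -1'
python3 - <<'E'
from bedpos import *
s=cam('scene','f_scene');cv2.imwrite('pics/n1.png',cv2.resize(s['img'][190:310,370:530][:,:,::-1],(800,600),interpolation=cv2.INTER_CUBIC))
p=cam('side','f_side');cv2.imwrite('pics/n2.png',cv2.resize(p['img'][130:270,130:316][:,:,::-1],(797,600),interpolation=cv2.INTER_CUBIC))
E
```

```text
time: 87.6
position: [0.4933, 0.257, -0.006]
tool_rot: [0.665, 0.747, 0.002, 0.003]
ft_force: [1.0, 0.3, 0.1]
grip_width: 0.0626
time: 88.22
position: [0.4902, 0.2563, 0.1202]
tool_rot: [0.665, 0.746, -0.001, 0.001]
ft_force: [0.6, 0.6, -0.5]
grip_width: 0.0815
time: 88.85
position: [0.5085, 0.1272, 0.171]
tool_rot: [0.664, 0.747, 0.006, 0.007]
ft_force: [-0.8, 0.3, 0.1]
grip_width: 0.087
```

View pics/n1.png

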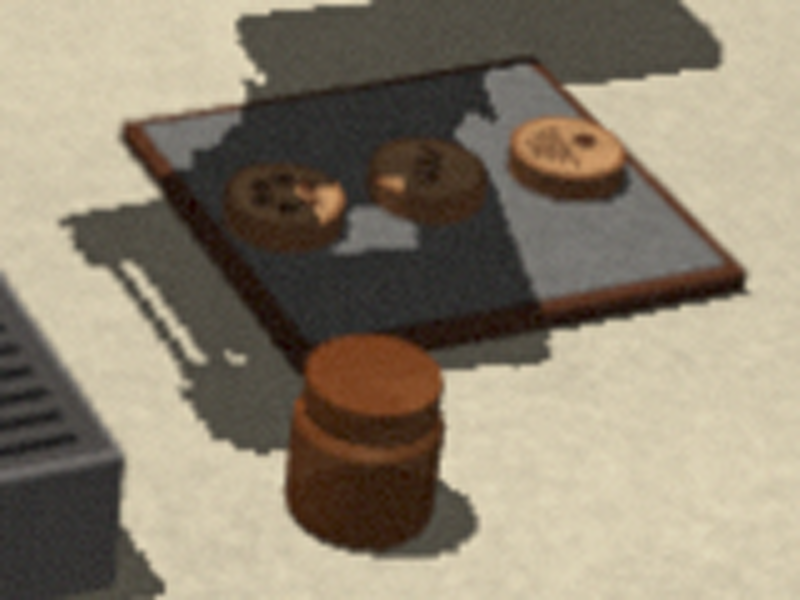

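View pics/n2.png

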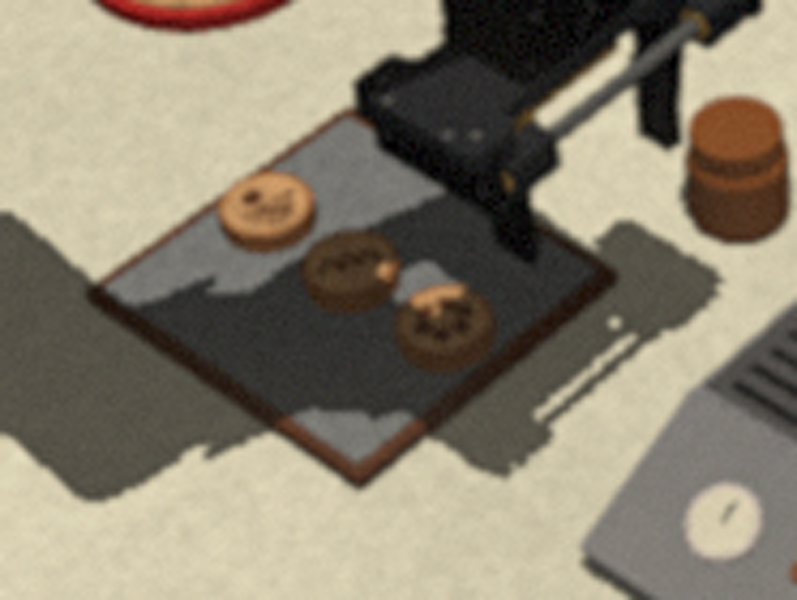

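View pics/f_scene.png

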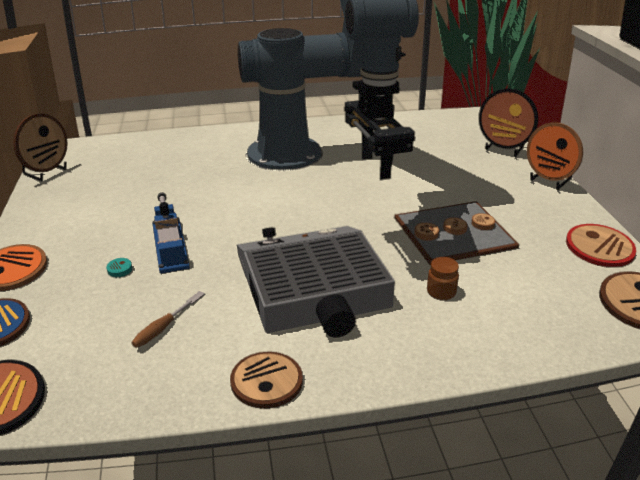

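Run:
```python
from bedpos import *
s=cam('scene');p=cam('side')
for a,b in(((568,145),(267,203)),((427,168),(352,264)),((285,192),(446,316))):
    for c,X in(("scene",bp(s,(a[0]/5+370,a[1]/5+190),.026)),("side",bp(p,(b[0]/4.2857+130,b[1]/4.2857+130),.026))):
        print(c,X.round(4),tobed(X,(.4833,.3265),6.4).round(1))
o=robot.get_obs();print(o["time"],o["ft_force"].round(1),o["joint_velocities"].round(3))
robot.hand_in()
```

```text
scene [0.4785 0.3966 0.026 ] [ 3.  70.2]
side [0.4767 0.3949 0.026 ] [ 1.  68.7]
scene [0.4855 0.3251 0.026 ] [ 2.  -1.6]
side [0.4815 0.3222 0.026 ] [-2.3 -4.1]
scene [0.493  0.2554 0.026 ] [  1.7 -71.8]
side [0.4938 0.2546 0.026 ] [  2.4 -72.6]
89.05 [ 0.2  0.1 -0.8] [ 0.007  0.006  0.    -0.002 -0.002 -0.001]
the job is handed in; nothing more can be done
```

I completed the whole sequence and handed in at about 89 s, with no verdict reported. I opened the vise jaw and moved the vise medallion and both board medallions onto the bed. Then I pulled the knob out for about 10.6 s, pushed it back in, and returned all three medallions to the board.

**Last checks:**
- **Medallions:** both fixed cameras put the centres within 5 mm of board (0, +70), (0, 0) and (0, -70) mm. All lie flat, with the hand clear.
- **Knob:** after I let go, its head sat at the same pixels as at the start.
- **Other things:** the jar, gouge and turquoise disc look where they were in the last picture. I compared them only by eye.

**What went wrong or disagreed:**
- **Finger length:** the real fingertips sit about 22 mm behind the reported TCP. My first close on the jaw grip therefore missed. I measured the offset with a light touch on bare table (about 11 N) and allowed for it afterwards.
- **Knob tilt:** joint 6 reached its limit at the full 25° tilt, reading -2.855 against a range of ±2.85. I gripped the knob with 10° of tilt instead.
- **Knocked medallion:** one medallion was knocked about 4 cm on the bed before or during the knob pull. It was well inside the limits when I measured it, so I left it there until the return.

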